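# Line up the shaker's transport lock with a drift and fit the lock bolt

## Robot

A 6-joint arm with a two-finger parallel gripper is mounted at the origin on the work surface. World frame = base frame: x ahead of the robot, y to its left, z up, the work surface at z = 0. Lengths are in m, angles in rad, forces in N, time in s.
With the tool pointing down it reaches from about 0.425 to 0.95 m from the base axis. Payload 3.5 kg.
Tool frame: the origin (TCP) lies midway between the tips of the shut fingers; the grasp point (between the pads) lies 19 mm behind it; y points along the fingers, x is the direction in which the jaws open and shut, and the axes are right-handed (so a half turn about y gives the same grasp; the last joint's range is limited). The gripper opens to 85 mm and grips with 20 to 120 N. Pads are 22 mm wide; open, the fingers measure 114 mm over their backs; the gripper's body (76 mm by 85 mm) begins 54 mm behind the grasp point. The pads swing forward as they close: fully open they stand 13 mm farther back than shut.
Start: joints at [1.023, 0.286, 1.577, -0, 1.279, -0.15], TCP at [0.261, 0.622, 0.208] pointing down, gripper open.
Joint ranges: [-2.77, 2.77], [-0.9, 2.22], [0.21, 2.48], [-1.53, 4.67], [0.24, 2.81], [-2.84, 2.84]. Speed limits (rad/s): [2.79, 2.79, 3.14, 3.14, 3.14, 3.14].

## Interface

Orientations are given as a rotation vector (axis times angle).
In Python, from rig import ctrl, vision, workorder gives the robot as it stands. The module is installed in compiled form; this text tells all that it offers.
- The arm moves only by the tool carry_out, never from a script. Its argument "series" is a list of rows, each a list of 3 entries, a list of its own where there are three numbers: the turn, a rotation vector about the tool's x, y, z each as a share of 30 degrees, from -1 to 1, then the shift along the tool's x, y, z each as a share of 250 mm, from -1 to 1, then the closure, from -1 (fully open) to 1 (shut), so that 0 is half open. In form: [[[wx, wy, wz], [dx, dy, dz], claw], ...]. A call has 1 to 10 rows; each row is the pose to reach, as a shift and turn from the pose measured when the call began, along the tool's axes at that moment; what a row does not reach only later rows make up. A row lasts 1/10 s, in which the tool goes at most 50 mm and 8.59 degrees, less where a joint would pass 70% of its speed; a pose out of reach is approached as far as the arm can. A call with a number of a shift or a turn outside -1 to 1 is refused whole. A call with a gripper value outside its range is refused whole. The fingers move at their own pace and stop on an object; "newtons" is the grip in N (left out, the last holds). Time passes only in rows, so rows that repeat a pose let the fingers close. It gives the time, the measured TCP pose, the force and the opening at its end, in the units of the state.
- ctrl.observe(): the state, without advancing time (a new reading comes with each control period).
- vision.read_camera(name): name is "side" or "top" or "wrist"; returns the picture (384x512x3 uint8, red, green, blue); there is no depth.
- vision.camera_params(name): a dict with "mtx" (3x3 intrinsics, pixels), "extrinsics" (4x4, takes a point from world to camera coordinates). Camera axes: x right, y up, looking along -z (the intrinsics and any distortion apply to the point x, -y, -z); pixel columns grow to the right and rows downward; lengths in m; the calibration is good to about 2 mm. A picture is of the moment at which its call begins: read the wrist's pose just before it. camera_params takes no time and is no camera call; for the wrist camera it gives the pose at the moment of the call.
- workorder.job_done(): hands the job in, once; it reports no verdict.
The state is a dict: "time_s": time; "qpos": joint angles; "joint_vel": joint speeds; "joint_efforts": joint torques, N m; "eef_pos": TCP position; "tool_rot": TCP orientation; "contact_force": force on the tool from outside, world axes, zero at the start; "moment": the same for the moment, N m; "gripper_width": opening from 0.0 (shut) to 1.0 (fully open).
Only numpy, scipy, OpenCV 4.12 (cv2) and the standard library are available. Lean on these libraries where they do the work, as an engineer would, in place of code of your own. Each camera call takes 0.05 s, during which the arm holds its last target. There are 200 camera calls.

## Task

Lock the bench shaker for transport: its drive plate has stopped out of line with the lock hole in the deck. With the tapered, orange-handled drift find the plate's hole, lever and press the two holes into line until the drift's collar is fully down on the deck, then pull the drift out and drop the red-knobbed lock bolt fully home in its place, with the drift put back upright in a hole of the blue stand. Work gently, never pushing drift or bolt with more than about 2 kg (20 N), and leave the black-knobbed spare bolt and the other things on the bench where they are.

Things in the scene. Friction and masses are not known exactly. Their poses are not given: they have to be found in the camera images.
- shaker: Bench orbital shaker, heavy and immovable, 260 x 240 mm, flat white deck at 95 mm height; origin at the centre of its underside, z up. On the half of the deck at its own +x stands an aluminium platform with two white well plates (to 134 mm height, from 8 mm to 124 mm along x); a flat blue key panel lies on the deck at its -y side. The lock hole is in the half at -x.
- lock_hole (a point): Centre of the round 20 mm lock hole, at deck-top height (z up, axes as the shaker's). The deck is 8 mm thick, with 75 mm of free depth under its top. At the start the drive plate's hole is 10 to 11 mm off this axis, in a direction that differs every time and is not measured: seen as a yellow crescent of plate on the other side of the lock hole, or found by feel.
- plate_level (a point): Point on the lock hole's axis, fixed to the shaker, at the height of the yellow drive plate's top (9 mm below the deck's top). The plate is 8 mm thick with a 20 mm hole; it slides in any level direction against about 4 N of friction and stays where left. At the start the drift's tip on this axis lands on the plate; about 6 mm off it, towards the plate's hole, the tip goes in.
- stand: Blue tool stand, immovable block 60 x 210 mm, 74 mm tall, with three 22 mm through holes along its own y at -68, 0 and +68 mm (x = 0); origin at the centre of its underside. It holds the drift, the lock bolt and the spare bolt, in any order, each hanging by its flange.
- drift: Tapered steel drift: origin on its axis at the underside of its collar, z up along the axis. Above: 34 mm collar 4 mm thick, then an orange round handle 24 mm thick to 50 mm above the origin. Below: straight 19 mm shank for 22 mm, a taper for 30 mm, then a straight flat-ended pilot tip 6 mm thick and 14 mm long, ending 66 mm below the origin. 220 g, more or less.
- bolt: Lock bolt: origin on its axis at the underside of its steel flange, z up. Above: 34 mm flange 4 mm thick, then a round red knob 25 mm thick to 30 mm above the origin. Below: plain 16 mm shank (no thread, just drops in) 32 mm long, foot chamfered by 2.5 mm. 120 g, more or less.
- spare: Spare bolt like the lock bolt but with a black knob and a 12 mm shank 20 mm long; to be left in its hole of the stand.
- reagent: Bystander: amber glass reagent bottle with a blue cap, 60 mm across, 130 mm tall; origin under it.
- spray: Bystander: white spray bottle with a red head, 76 mm across, 195 mm tall; origin under it.
- tip_box: Bystander: blue pipette-tip box with a clear lid, 85 x 120 x 65 mm; origin under it.
- tube_rack: Bystander: green rack of capped microtubes, 60 x 140 x 45 mm; origin under it.
- beaker: Bystander: glass beaker, 70 mm across, 80 mm tall; origin under it.
- wrench: Bystander: steel wrench lying flat; origin under it.
Things that resemble listed ones, but are neither listed nor needed, are in the scene too. What is shaped like the bolt but white is not meant.

How it is judged:
On the way, in this order (a step that is already met when the one before it is completed fails the run):
1. the drift is pressed in through both holes until its collar is down on the deck (z of drift in the frame of lock_hole between -0.004 and 0.004 m and horizontal distance between drift and lock_hole below 0.004 m and angle between drift's own z axis and vertical below 0.12 rad), for 0.2 s.
2. the drift is out and the lock bolt is fully home in the lock hole (z of bolt in the frame of lock_hole between -0.004 and 0.004 m and horizontal distance between bolt and lock_hole below 0.004 m and angle between bolt's own z axis and vertical below 0.12 rad), for 0.2 s.
At the end, for the whole second after the job is handed in: The lock bolt is fully home in the lock hole (flange within 4 mm of the deck and of the hole's centre, upright within 0.12 rad); drift and spare bolt hang upright (0.15 rad) in the stand, collars down within 5 mm; all released and at rest (all of step 2 and z of drift in the frame of stand between 0.069 and 0.079 m and angle between each of drift, spare's own z axis and vertical below 0.15 rad and x of drift in the frame of stand between -0.01 and 0.01 m and y of drift in the frame of stand between -0.08 and 0.08 m and z of spare in the frame of stand between 0.069 and 0.079 m and x of spare in the frame of stand between -0.01 and 0.01 m and y of spare in the frame of stand between -0.08 and 0.08 m and linear speed of each of bolt, drift, spare below 0.02 m/s); the robot touches nothing.
It fails at once if the drift is pushed against the shaker or its drive plate with more than 28 N (60 N in the last 6 mm, as its collar lands on the deck) ((contact force between drift and shaker above 28 N and z of drift in the frame of lock_hole above 0.006 m) or contact force between drift and shaker above 60 N).
It fails at once if the bolt is pushed against the shaker or its drive plate with more than 35 N while it is not yet home (flange over 6 mm above the deck) (contact force between bolt and shaker above 35 N and z of bolt in the frame of lock_hole above 0.006 m).
It fails at once if the spare bolt is lifted out of its place (moved more than 15 mm) (distance of spare from where it was at the start of the episode above 0.015 m).
It fails at once if a bystander is pushed more than 30 mm or knocked over (distance of any of reagent, spray, tip_box, tube_rack, beaker, wrench from where it was at the start of the episode above 0.03 m or angle between any of reagent, spray, tip_box, tube_rack, beaker, wrench's own z axis and vertical above 0.5 rad).
It also fails if it takes over 67 s, if anything falls off the work surface, if the arm or the gripper's body presses on something with over 40 N, if the wrist force passes 120 N, or if a joint passes its speed limit or range.

## Working session

There is one attempt and no reset: what is moved stays moved. The work goes in short steps, Python scripts to look and compute and a tool call to move; the robot and the scene stay as the last step left them, time stands still between calls to the robot, and variables do not carry over. Pictures are saved under pics/ and viewed, about 8 in all and at most 12, crops included, and the job is handed in when it is done.

Besides the shell and the picture viewer there is one more tool, called after ">>>" as a command line: name --argument value ..., lists and objects as JSON in quotes. carry_out: Moves the arm, as the interface text tells. Shift numbers are shares of 250 mm and turn numbers shares of 30 degrees, none past 1 either way. Its arguments: {"type":"object","properties":{"series":{"type":"array"},"newtons":{"type":"number"}},"required":["series"]}

```bash
mkdir -p pics; cat > h.py <<'E'
from rig import ctrl, vision, workorder
import numpy as np, cv2
from scipy.spatial.transform import Rotation as R
def snap(cam,name,crop=None,scale=1):
    P=vision.camera_params(cam); im=vision.read_camera(cam)
    np.save(f'pics/{name}.npy',im); np.savez(f'pics/{name}_p.npz',m=P['mtx'],e=P['extrinsics'])
    save(name,crop,scale)
def save(name,crop=None,scale=1,out=None):
    im=np.load(f'pics/{name}.npy')
    if crop: im=im[crop[1]:crop[3],crop[0]:crop[2]]
    im=cv2.resize(im,None,fx=scale,fy=scale,interpolation=cv2.INTER_CUBIC)
    cv2.imwrite(f'pics/{out or name}.png',im[:,:,::-1])
def par(name):
    z=np.load(f'pics/{name}_p.npz'); return z['m'],np.array(z['e'])
def at(name,u,v,z):
    m,e=par(name); d=np.linalg.inv(m)@[u,v,1]; d=np.array([d[0],-d[1],-d[2]])
    Rm,t=e[:3,:3],e[:3,3]; c=-Rm.T@t; w=Rm.T@d
    return c+w*(z-c[2])/w[2]
def px(name,p):
    m,e=par(name); q=e[:3,:3]@p+e[:3,3]; q=m@[q[0],-q[1],-q[2]]; return q[:2]/q[2]
E
python3 - <<'E'
from h import *
s=ctrl.observe(); print(s)
snap('top','top0',None,1.5); snap('side','side0',None,1.5)
print(par('top0'),par('side0'))
E
```

```text
{'time_s': 0.0, 'qpos': array([ 1.02300238e+00,  2.87191021e-01,  1.57817096e+00, -8.35558788e-06,
        1.27861512e+00, -1.50002678e-01]), 'joint_vel': array([-3.77074231e-04,  1.19792751e-03,  1.03996164e-03,  4.65626427e-04,
       -2.37394118e-03,  2.77176694e-05]), 'joint_efforts': array([ 8.76889976e-05, -4.05957699e+01, -2.92638570e+01, -8.91631430e-05,
        5.60696237e-03, -9.05798103e-07]), 'eef_pos': array([0.26108423, 0.62168927, 0.20673362]), 'tool_rot': array([-1.37256729, -0.90974391,  0.91329724]), 'contact_force': array([ 0.28198179, -0.72589453,  0.85869086]), 'moment': array([-0.012187  ,  0.03522514,  0.00365296]), 'gripper_width': 0.999194816275306}
(array([[365.92661001,   0.        , 254.71286633],
       [  0.        , 365.92661001, 198.26098033],
       [  0.        ,   0.        ,   1.        ]]), array([[-0.11434545, -0.99342421, -0.00578334,  0.09566036],
       [ 0.96999722, -0.11290241,  0.21531009, -0.54566208],
       [-0.21454721,  0.01900991,  0.97652861, -0.9952641 ],
       [ 0.        ,  0.        ,  0.        ,  1.        ]])) (array([[408.25795963,   0.        , 251.71311916],
       [  0.        , 408.25795963, 190.56457032],
       [  0.        ,   0.        ,   1.        ]]), array([[ 0.76408877, -0.64508633, -0.00565468, -0.38482184],
       [ 0.4132029 ,  0.4826596 ,  0.77220662, -0.2978599 ],
       [-0.49541065, -0.59237094,  0.63534633, -0.88513902],
       [ 0.        ,  0.        ,  0.        ,  1.        ]]))
```

View pics/top0.png

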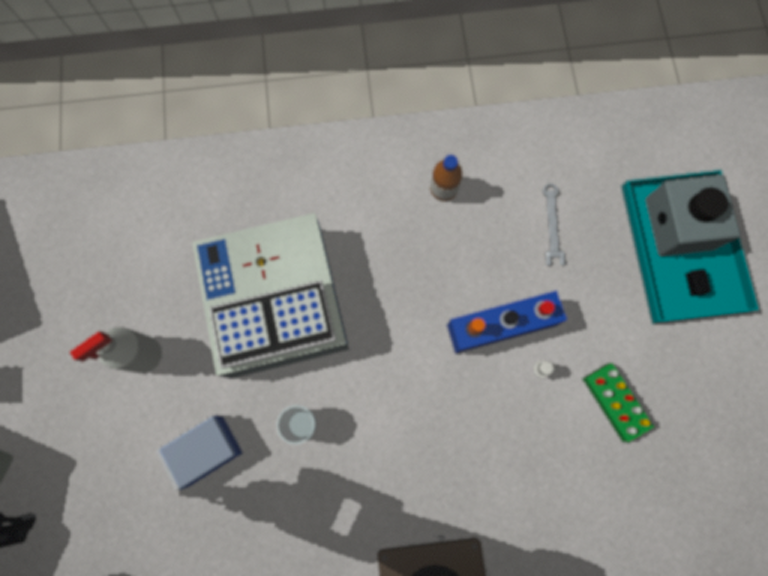

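View pics/side0.png

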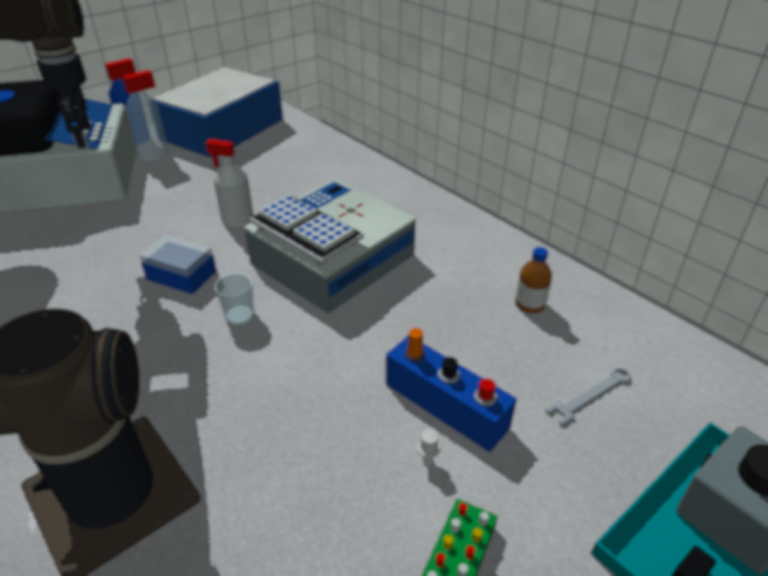

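The top view shows the stand with three items: orange (477,326), black (510,318) and red (545,309). The white one at (546,369) is a decoy. The lock hole is at (261,262) in 1.5x pixels. By colour, orange is the drift and red is the lock bolt. I'll confirm with a crop.

```bash
python3 - <<'E'
from h import *
im=np.load('pics/top0.npy')
a=cv2.resize(im[150:200,145:205],(720,600),interpolation=cv2.INTER_CUBIC)[:, :]
b=cv2.resize(im[185:240,290:390],(720,396),interpolation=cv2.INTER_CUBIC)
c=np.vstack([cv2.resize(a,(480,400)),cv2.resize(b,(480,264))])
c=np.hstack([cv2.resize(a,(400,333)),cv2.resize(b,(400,220)).copy() if 0 else cv2.copyMakeBorder(cv2.resize(b,(400,220)),0,113,0,0,cv2.BORDER_CONSTANT)])
cv2.imwrite('pics/c1.png',c[:,:,::-1])
k=1/1.5
for n,u,v,z in [('drift',477,324,.124),('spare',510,316,.104),('bolt',546,306,.104),('lock',261,262,.095),('st1',449,322,.074),('st2',559,292,.074),('st3',566,321,.0),('st4',457,352,0),('sh1',195,240,.095),('sh2',317,215,.095)]:
    print(n,at('top0',u*k,v*k,z).round(4))
for n,u,v,z in [('drift',416,332,.122),('spare',450,362,.104),('bolt',487,383,.104),('lock',351,210,.095)]:
    print(n,at('side0',u*k,v*k,z).round(4))
s=ctrl.observe(); r=R.from_rotvec(s['tool_rot']); print(r.as_matrix().round(3))
E
```

```text
drift [ 0.4712 -0.1289  0.124 ]
spare [ 0.4818 -0.1946  0.104 ]
bolt [ 0.4926 -0.263   0.104 ]
lock [0.6396 0.2519 0.095 ]
st1 [ 0.4884 -0.0867  0.074 ]
st2 [ 0.5215 -0.3018  0.074 ]
st3 [ 0.4751 -0.3306  0.    ]
st4 [ 0.4385 -0.1041  0.    ]
sh1 [0.6976 0.374  0.095 ]
sh2 [0.7208 0.1386 0.095 ]
drift [ 0.4719 -0.1324  0.122 ]
spare [ 0.4795 -0.2013  0.104 ]
bolt [ 0.4908 -0.2666  0.104 ]
lock [0.6403 0.2477 0.095 ]
[[ 0.387 -0.001 -0.922]
 [ 0.922 -0.002  0.387]
 [-0.002 -1.     0.   ]]
```

View pics/c1.png

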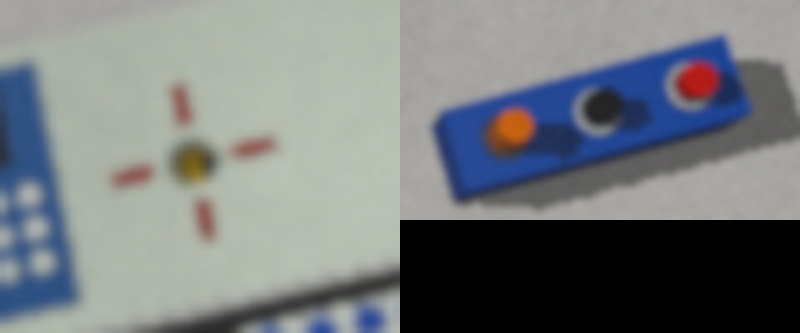

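```bash
cat >> h.py <<'E'
def plan(target,yaw=None):
    """print tool-axis shift shares and turn share for world target / tool-x yaw (deg)"""
    s=ctrl.observe(); M=R.from_rotvec(s['tool_rot']).as_matrix()
    d=M.T@(np.array(target)-s['eef_pos'])/0.25
    y0=np.degrees(np.arctan2(M[1,0],M[0,0])); 
    print('t',round(s['time_s'],2),'pos',s['eef_pos'].round(4),'yaw',y0.round(2),'tilt',M[2].round(4),'F',s['contact_force'].round(1),'w',round(s['gripper_width'],3))
    print('shift',d.round(4),'' if yaw is None else ('turn y',((y0-yaw+180)%360-180)/30))
E
python3 - <<'E'
from h import *
P=vision.camera_params('wrist'); e=np.array(P['extrinsics']); c=-e[:3,:3].T@e[:3,3]
s=ctrl.observe(); M=R.from_rotvec(s['tool_rot']).as_matrix()
print(P['mtx'][0],'cam in tool',M.T@(c-s['eef_pos']),'look',M.T@(-e[2,:3]), 'up',M.T@e[1,:3])
print('spray',at('top0',128/1.5,345/1.5,.1))
plan([.62,.25,.33],8.6)
E
```

```text
[277.80551403   0.         259.12236665] cam in tool [-0.00063677 -0.16667697  0.07835293] look [ 8.82175803e-06  9.51558547e-01 -3.07467610e-01] up [1.87835384e-05 3.07467610e-01 9.51558547e-01]
spray [0.50956229 0.50178931 0.1       ]
t 0.1 pos [0.2611 0.6217 0.2069] yaw 67.21 tilt [-2.2e-03 -1.0e+00  3.0e-04] F [-1.  -0.6 -0. ] w 1.004
shift [-0.8159 -0.4914 -1.8993] ('turn y', np.float64(1.9536705982660219))
```

>>> carry_out --series '[[[0, 0, 0], [0, -0.2, 0], -1], [[0, 0.2, 0], [-0.1, -0.4, -0.15], -1], [[0, 0.4, 0], [-0.18, -0.5, -0.3], -1], [[0, 0.6, 0], [-0.25, -0.5, -0.48], -1], [[0, 0.8, 0], [-0.32, -0.5, -0.66], -1], [[0, 1, 0], [-0.39, -0.5, -0.83], -1], [[0, 1, 0], [-0.45, -0.5, -1], -1], [[0, 1, 0], [-0.6, -0.5, -1], -1], [[0, 1, 0], [-0.75, -0.5, -1], -1]]'

```text
time_s: 1.0
eef_pos: [0.4197, 0.3502, 0.3305]
tool_rot: [-1.513, -0.503, 0.511]
contact_force: [-0.2, 0.3, 1.1]
gripper_width: 1.002
```

```bash
python3 -c "
from h import *
plan([.639,.25,.175],8.6)"
```

```text
t 1.0 pos [0.4197 0.3502 0.3305] yaw 37.08 tilt [-5.1e-03 -1.0e+00 -5.0e-04] F [-0.2  0.3  1.1] w 1.002
shift [ 0.4612  0.6199 -0.8483] ('turn y', np.float64(0.9493828832091538))
```

>>> carry_out --series '[[[0, 0.2, 0], [0.08, 0, -0.17], -1], [[0, 0.4, 0], [0.17, 0, -0.34], -1], [[0, 0.6, 0], [0.26, 0.1, -0.5], -1], [[0, 0.8, 0], [0.35, 0.25, -0.65], -1], [[0, 0.95, 0], [0.42, 0.4, -0.78], -1], [[0, 0.95, 0], [0.46, 0.55, -0.85], -1], [[0, 0.95, 0], [0.46, 0.62, -0.85], -1], [[0, 0.95, 0], [0.46, 0.62, -0.85], -1]]'

```text
time_s: 1.8
eef_pos: [0.6364, 0.2478, 0.1681]
tool_rot: [-1.572, -0.104, 0.129]
contact_force: [0.6, 0.7, -0.4]
gripper_width: 0.996
```

```bash
python3 -c "
from h import *
plan([.47,-.131,.2],8.6)
snap('wrist','w1',None,1.2)
print(px('w1',[.640,.250,.095]))
u,v=map(int,px('w1',[.640,.250,.095])); save('w1',(u-50,v-38,u+50,v+38),7.8,'w1c')
print(u-50,v-38)
"
```

```text
t 1.8 pos [0.6364 0.2478 0.1681] yaw 8.49 tilt [-0.0158 -0.9999 -0.0037] F [ 0.6  0.7 -0.4] w 0.996
shift [-0.884  -0.1084 -1.4008] ('turn y', np.float64(-0.00363506920742509))
[264.62989912 191.1777097 ]
214 153
```

View pics/w1c.png

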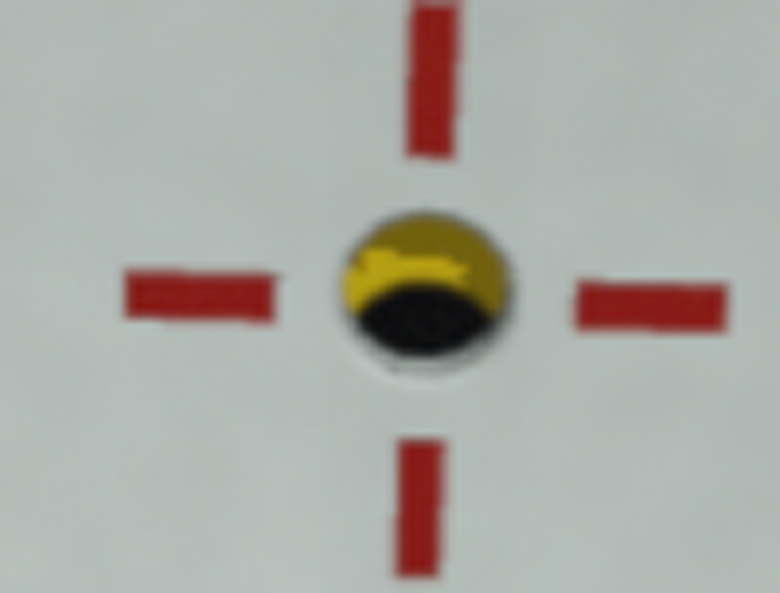

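The hole's centre is at crop (426,293). The dark plate opening lies at the image bottom, with its upper edge apex at (425,283) and ends at (355,315) and (495,317).

```bash
python3 -c "
from h import *
f=lambda x,y,z: at('w1',214+x/7.8,153+y/7.8,z)
L=f(426,293,.095); print('lock',L)
for a in [(341,293),(512,293),(426,211),(426,376)]: print(f(*a,.095)-L)
pts=np.array([f(x,y,.086) for x,y in [(355,315),(385,292),(425,283),(465,293),(495,317)]])[:,:2]
from scipy.optimize import least_squares
r=least_squares(lambda c:np.hypot(*(pts-c).T)-.01,L[:2]+[0,-.01]); print('plate centre off',(r.x-L[:2])*1e3,r.fun*1e3)
print('cross dir', f(725,308,.095)-f(125,295,.095), f(434,5,.095)-f(418,575,.095))
"
```

```text
lock [0.64347219 0.25112671 0.095     ]
[-0.0097432  -0.00150581  0.        ]
[0.00984476 0.0015215  0.        ]
[-0.00155964  0.00973581  0.        ]
[ 0.0016184 -0.0101026  0.       ]
plate centre off [  1.71808841 -11.37359164] [ 0.19203291 -0.04946582 -0.11014559 -0.08124451  0.20885633]
cross dir [0.06906948 0.0090742  0.        ] [-9.15033998e-03  6.88601674e-02  2.77555756e-17]
```

>>> carry_out --series '[[[0, 0, 0], [-0.1, -0.2, -0.15], -1], [[0, 0, 0], [-0.2, -0.4, -0.3], -1], [[0, 0, 0], [-0.3, -0.4, -0.45], -1], [[0, 0, 0], [-0.4, -0.4, -0.6], -1], [[0, 0, 0], [-0.5, -0.4, -0.75], -1], [[0, 0, 0], [-0.6, -0.4, -0.9], -1], [[0, 0, 0], [-0.75, -0.4, -1], -1], [[0, 0, 0], [-0.88, -0.35, -1], -1]]'

```text
time_s: 2.65
eef_pos: [0.4584, -0.0334, 0.2672]
tool_rot: [-1.576, -0.114, 0.116]
contact_force: [1.1, 0.3, 0.6]
gripper_width: 1.003
```

```bash
python3 -c "
from h import *
plan([.471,-.131,.2],8.6)"
```

```text
t 2.65 pos [ 0.4584 -0.0334  0.2672] yaw 8.39 tilt [-0.0021 -1.     -0.0082] F [1.1 0.3 0.6] w 1.003
shift [-0.0066  0.2719 -0.3914] ('turn y', np.float64(-0.00698268354822081))
```

>>> carry_out --series '[[[0, 0, 0], [0, 0.05, -0.15], -1], [[0, 0, 0], [-0.01, 0.15, -0.3], -1], [[0, 0, 0], [-0.01, 0.27, -0.39], -1], [[0, 0, 0], [-0.01, 0.27, -0.39], -1], [[0, 0, 0], [-0.01, 0.27, -0.39], -1]]'

```text
time_s: 3.15
eef_pos: [0.4705, -0.1305, 0.2023]
tool_rot: [-1.577, -0.115, 0.115]
contact_force: [-0.3, 0.3, 0.5]
gripper_width: 0.996
```

```bash
python3 -c "
from h import *
plan([.471,-.131,.2],8.6)
snap('wrist','w2',None,1.5)
for p in [[.471,-.131,.124],[.481,-.197,.104],[.491,-.264,.104]]: print(px('w2',p)*1.5)
"
```

```text
t 3.15 pos [ 0.4705 -0.1305  0.2023] yaw 8.37 tilt [-2.e-04 -1.e+00 -9.e-03] F [-0.3  0.3  0.5] w 0.996
shift [ 0.0018  0.0091 -0.002 ] ('turn y', np.float64(-0.007522207986544534))
[389.33123677 286.83838235]
[389.64678807 367.06598109]
[389.75598074 445.88638869]
```

View pics/w2.png

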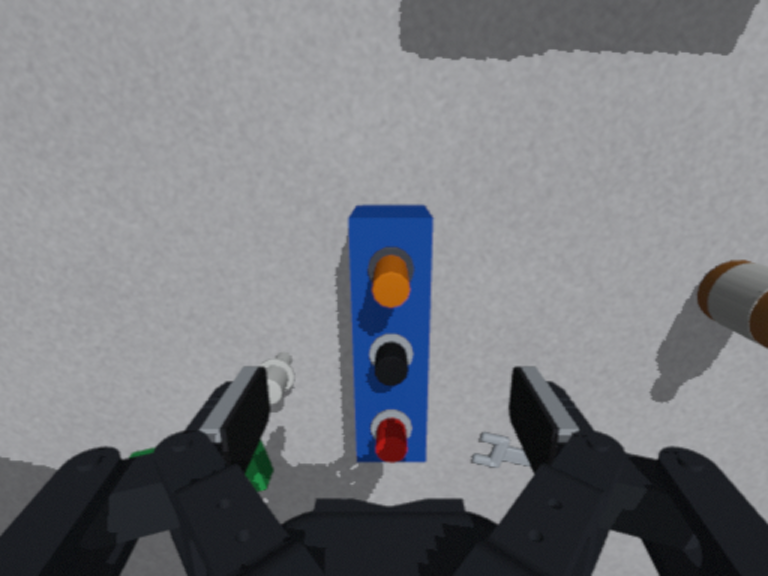

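Orange handle top is at (391,288), spare (391,370), bolt (391,445), the white decoy lies at (275,380). The positions agree with prediction to within 1–3 px.

```bash
python3 -c "
from h import *
d=at('w2',391/1.5,288/1.5,.124); print(d, at('w2',391/1.5,445/1.5,.104),at('w2',391/1.5,369/1.5,.104))
plan([d[0],d[1],.084],8.6)
"
```

```text
[ 0.47212958 -0.13159638  0.124     ] [ 0.49182041 -0.26305401  0.104     ] [ 0.48218344 -0.19839525  0.104     ]
t 3.2 pos [ 0.471  -0.1304  0.203 ] yaw 8.43 tilt [ 0.0012 -0.9999 -0.01  ] F [ 0.2 -1.   0.1] w 1.001
shift [ 0.003   0.4762 -0.0007] ('turn y', np.float64(-0.005604750736946092))
```

>>> carry_out --series '[[[0.02, 0, 0], [0.003, 0.12, -0.001], -1], [[0.02, 0, 0], [0.003, 0.28, -0.001], -1], [[0.02, 0, 0], [0.003, 0.42, -0.001], -0.6], [[0.02, 0, 0], [0.003, 0.476, -0.001], -0.2], [[0.02, 0, 0], [0.003, 0.476, -0.001], 0.2], [[0.02, 0, 0], [0.003, 0.476, -0.001], 1], [[0.02, 0, 0], [0.003, 0.476, -0.001], 1], [[0.02, 0, 0], [0.003, 0.476, -0.001], 1], [[0.02, 0, 0], [0.003, 0.476, -0.001], 1]]' --newtons 60

```text
time_s: 4.1
eef_pos: [0.4739, -0.1323, 0.0868]
tool_rot: [-1.569, -0.119, 0.112]
contact_force: [-1.3, 1.2, 6.0]
gripper_width: 0.249
```

```bash
python3 -c "
from h import *
plan([.472,-.1316,.18],8.6)"
```

```text
t 4.1 pos [ 0.4739 -0.1323  0.0868] yaw 8.43 tilt [ 0.0049 -1.     -0.0018] F [-1.3  1.2  6. ] w 0.249
shift [-0.0051 -0.3729  0.0034] ('turn y', np.float64(-0.005693487977766646))
```

>>> carry_out --series '[[[0, 0, 0], [0, -0.01, 0], 1], [[0, 0, 0], [0, -0.02, 0], 1], [[0, 0, 0], [0, -0.1, 0], 1], [[0, 0, 0], [0, -0.2, 0], 1], [[0, 0, 0], [0, -0.35, 0], 1], [[0, 0, 0], [0, -0.5, 0], 1], [[0, -0.2, 0], [0, -0.6, 0.15], 1], [[0, -0.4, 0], [0.05, -0.6, 0.32], 1], [[0, -0.6, 0], [0.1, -0.6, 0.5], 1], [[0, -0.8, 0], [0.2, -0.6, 0.68], 1]]' --newtons 110

```text
time_s: 5.1
eef_pos: [0.4963, 0.0434, 0.2368]
tool_rot: [-1.527, -0.45, 0.442]
contact_force: [0.3, -0.2, -1.8]
gripper_width: 0.231
```

```bash
python3 -c "
from h import *
plan([.6435+.0009,.2511-.0059,.21],98.6)"
```

```text
t 5.1 pos [0.4963 0.0434 0.2368] yaw 32.61 tilt [ 0.0039 -1.     -0.0041] F [ 0.3 -0.2 -1.8] w 0.231
shift [0.9336 0.1096 0.3613] ('turn y', np.float64(-2.199770993772156))
```

>>> carry_out --series '[[[0, -0.25, 0], [0.1, -0.05, 0.04], 1], [[0, -0.5, 0], [0.25, -0.05, 0.1], 1], [[0, -0.75, 0], [0.4, -0.05, 0.16], 1], [[0, -1, 0], [0.55, -0.05, 0.21], 1], [[0, -1, 0], [0.7, -0.05, 0.27], 1], [[0, -1, 0], [0.85, -0.05, 0.33], 1], [[0, -1, 0], [0.934, 0, 0.361], 1], [[0, -1, 0], [0.934, 0, 0.361], 1]]'

```text
time_s: 5.9
eef_pos: [0.644, 0.2472, 0.2335]
tool_rot: [-1.399, -0.852, 0.853]
contact_force: [-0.6, -1.0, -3.0]
gripper_width: 0.23
```

```bash
python3 -c "
from h import *
plan([.6444,.2452,.19],98.6)"
```

```text
t 5.9 pos [0.644  0.2472 0.2335] yaw 62.74 tilt [-0.0013 -1.     -0.0013] F [-0.6 -1.  -3. ] w 0.23
shift [-0.0061  0.1742 -0.005 ] ('turn y', np.float64(-1.1953325139427335))
```

>>> carry_out --series '[[[0, -0.25, 0], [-0.005, 0.05, -0.005], 1], [[0, -0.5, 0], [-0.006, 0.1, -0.005], 1], [[0, -0.75, 0], [-0.006, 0.15, -0.005], 1], [[0, -1, 0], [-0.006, 0.18, -0.005], 1], [[0, -1, 0], [-0.006, 0.194, -0.005], 1], [[0, -1, 0], [-0.006, 0.194, -0.005], 1]]'

```text
time_s: 6.5
eef_pos: [0.6438, 0.2445, 0.1843]
tool_rot: [-1.189, -1.24, 1.244]
contact_force: [-0.0, 0.6, -2.5]
gripper_width: 0.232
```

```bash
python3 -c "
from h import *
plan([.6444,.2452,.185],98.6)
snap('wrist','w3'); snap('side','s3')
p=np.array([.6435,.2511,.095]); u,v=map(int,px('w3',p)); print(u,v)
a,b=map(int,px('s3',p)); print(a,b)
im1=np.load('pics/w3.npy')[v-60:v+60,u-65:u+65]; im2=np.load('pics/s3.npy')[b-30:b+30,a-32:a+33]
o=np.hstack([cv2.resize(im1,(390,360),interpolation=2),cv2.resize(im2,(390,360),interpolation=2)]); cv2.imwrite('pics/c3.png',o[:,:,::-1])
"
```

```text
t 6.5 pos [0.6438 0.2445 0.1843] yaw 92.55 tilt [-0.0022 -1.      0.0012] F [-0.   0.6 -2.5] w 0.232
shift [ 0.0025 -0.003  -0.0027] ('turn y', np.float64(-0.20151666688141556))
266 188
234 139
```

View pics/c3.png

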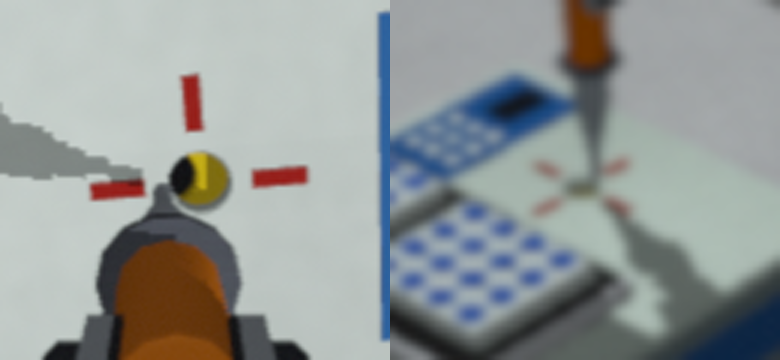

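```bash
python3 -c "
from h import *
f=lambda x,y,z: at('w3',201+x/3,128+y/3,z)
print('lock',f(201,180,.095)); 
for z in (.102,.1055,.108): print('tip',z,f(162,188,z))
print('expected tip px', (px('w3',[.6438,.2445,.1055])-[201,128])*3)
print('lock side', at('s3',234-32+580/6-390/6,139-30+187/6,.095))
print('tip side', at('s3',234-32+597/6-390/6,139-30+180/6,.1055), px('s3',[.6438,.2445,.1055]))
"
```

```text
lock [0.64265216 0.25205151 0.095     ]
tip 0.102 [0.6437061  0.23968003 0.102     ]
tip 0.1055 [0.64260498 0.23969301 0.1055    ]
tip 0.108 [0.64181846 0.23970228 0.108     ]
expected tip px [177.37446151 192.3540669 ]
lock side [0.6388722  0.24760792 0.095     ]
tip side [0.63977937 0.23390582 0.1055    ] [235.39997741 137.17494521]
```

```bash
python3 -c "
from h import *
for n,o,k in (('s3',np.array([234-32-65,109]),6),('w3',np.array([201,128]),3)):
  for z in (.1055,.1715,.2215):
    print(n,z,((px(n,[.6438,.2445,z])-o)*k).round(1))
f=lambda x,y,z: at('w3',201+x/3,128+y/3,z)
print('collar w', f(169,270,.1735)); print('handle top w', f(180,345,.2215))
g=lambda x,y,z: at('s3',137+x/6,109+y/6,z)
print('collar s', g(589,65,.1735),'tip',g(597,180,.1055))
save('w3',(181,120,321,225),5.7,'w3b')
"
```

```text
s3 0.1055 [590.4 169. ]
s3 0.1715 [586.4  57.5]
s3 0.2215 [583.1 -32.1]
w3 0.1055 [177.4 192.4]
w3 0.1715 [177.7 278.3]
w3 0.2215 [178.2 392.3]
collar w [0.64093722 0.24235116 0.1735    ]
handle top w [0.63447562 0.24438361 0.2215    ]
collar s [0.63799508 0.23491185 0.1735    ] tip [0.63977937 0.23390582 0.1055    ]
```

View pics/w3b.png

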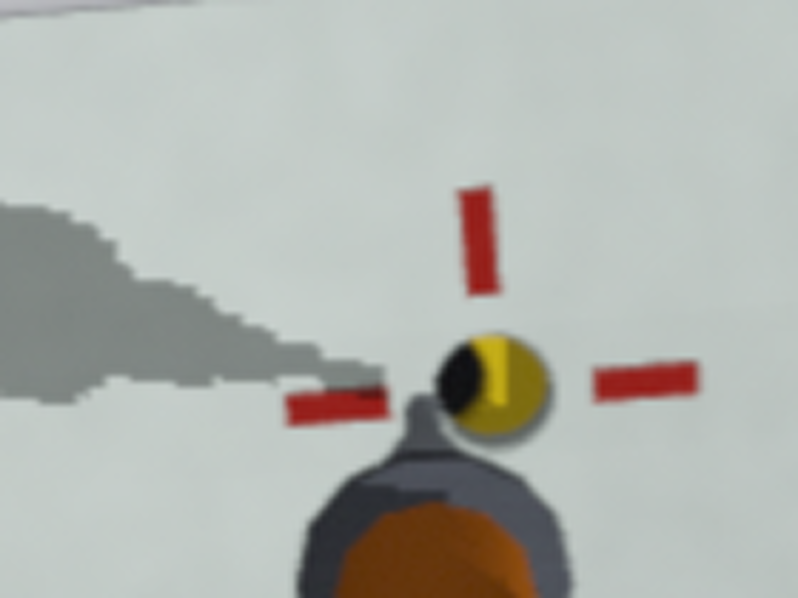

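>>> carry_out --series '[[[0, 0, -0.04], [0.006, 0, 0], 1], [[0, 0, -0.077], [0.013, 0, 0], 1], [[0, 0, -0.077], [0.013, 0, 0], 1], [[0, 0, -0.077], [0.013, 0, 0], 1]]'

```text
time_s: 7.0
eef_pos: [0.6445, 0.248, 0.1859]
tool_rot: [-1.159, -1.261, 1.213]
contact_force: [-0.1, 0.2, -1.6]
gripper_width: 0.232
```

```bash
python3 -c "
from h import *
plan([.6440,.2477,.184])
snap('wrist','w4')
save('w4',(181,120,321,225),5.7,'w4b')
print((px('w4',[.6438,.2477-.002,.1055])-[181,120])*5.7)
"
```

```text
t 7.0 pos [0.6445 0.248  0.1859] yaw 92.59 tilt [ 0.0386 -0.9993 -0.0014] F [-0.1  0.2 -1.6] w 0.232
shift [-0.0014  0.0074  0.0019] 
[417.19092899 401.89597881]
```

View pics/w4b.png

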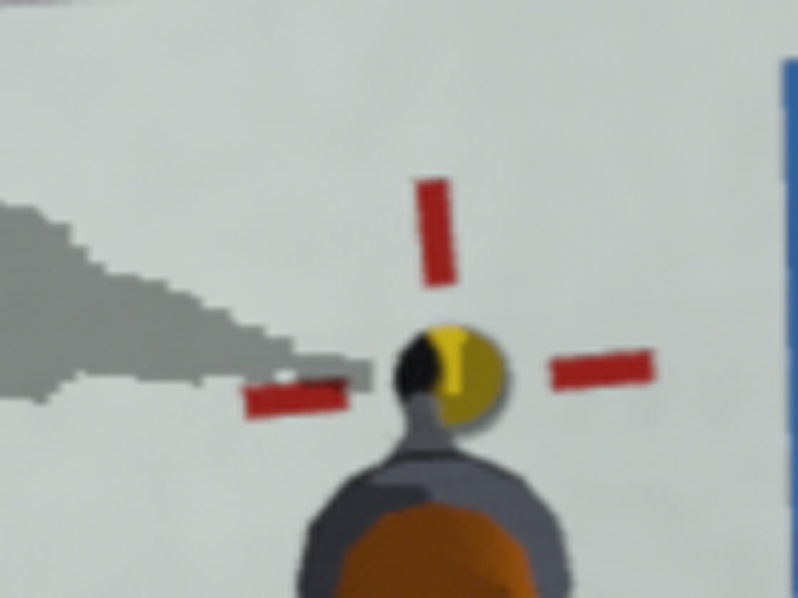

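Tip end is centred near (422,412) and the hole centre is at (452,380).

```bash
python3 -c "
from h import *
f=lambda x,y,z: at('w4',181+x/5.7,120+y/5.7,z)
L=f(452,379,.095); t=f(422,412,.1075); print(L,t,(t-L)*1e3)
M=R.from_rotvec(ctrl.observe()['tool_rot']).as_matrix(); print(M.round(4))
"
```

```text
[0.64284134 0.2518069  0.095     ] [0.64486455 0.24648093 0.1075    ] [ 2.02321181 -5.32596966 12.5       ]
[[-4.540e-02 -4.000e-04 -9.990e-01]
 [ 9.982e-01  3.860e-02 -4.540e-02]
 [ 3.860e-02 -9.993e-01 -1.300e-03]]
```

>>> carry_out --series '[[[0, 0, 0], [-0.002, 0, 0.004], 1], [[0, 0, 0], [-0.003, 0.02, 0.004], 1], [[0, 0, 0], [-0.004, 0.04, 0.004], 1], [[0, 0, 0], [-0.005, 0.06, 0.004], 1], [[0, 0, 0], [-0.005, 0.07, 0.004], 1]]'

```text
time_s: 7.55
eef_pos: [0.6429, 0.2474, 0.1669]
tool_rot: [-1.158, -1.259, 1.215]
contact_force: [-0.5, -1.1, -2.8]
gripper_width: 0.231
```

>>> carry_out --series '[[[0, 0, 0], [-0.001, 0.01, 0], 1], [[0, 0, 0], [-0.001, 0.02, 0], 1]]'

```text
time_s: 7.75
eef_pos: [0.6428, 0.2473, 0.1613]
tool_rot: [-1.158, -1.259, 1.215]
contact_force: [-0.9, 0.2, -2.7]
gripper_width: 0.229
```

>>> carry_out --series '[[[0, 0, 0], [-0.001, 0.01, 0], 1], [[0, 0, 0], [-0.001, 0.02, 0], 1]]'

```text
time_s: 7.95
eef_pos: [0.6428, 0.2472, 0.1561]
tool_rot: [-1.158, -1.259, 1.215]
contact_force: [-0.4, -0.6, -2.6]
gripper_width: 0.233
```

No contact force with the tip about 9 mm below the plate's top: it is in the plate's hole. Next, lever sideways.

>>> carry_out --series '[[[0, 0, 0], [0, 0.01, 0], 1], [[0, 0, 0], [0.006, 0.01, 0.001], 1], [[0, 0, 0], [0.012, 0.01, 0.001], 1], [[0, 0, 0], [0.018, 0.01, 0.002], 1]]'

```text
time_s: 8.35
eef_pos: [0.6421, 0.2508, 0.1536]
tool_rot: [-1.159, -1.258, 1.218]
contact_force: [-0.8, -4.0, -3.0]
gripper_width: 0.23
```

>>> carry_out --series '[[[0, 0, 0], [0.006, 0, 0.001], 1], [[0, 0, 0], [0.012, 0, 0.001], 1]]'

```text
time_s: 8.55
eef_pos: [0.6418, 0.2527, 0.1535]
tool_rot: [-1.161, -1.257, 1.22]
contact_force: [0.5, -4.6, -2.8]
gripper_width: 0.233
```

>>> carry_out --series '[[[0, 0, 0], [0.005, 0, 0.001], 1], [[0, 0, 0], [0.01, 0, 0.001], 1]]'

```text
time_s: 8.75
eef_pos: [0.6415, 0.2547, 0.1536]
tool_rot: [-1.162, -1.256, 1.22]
contact_force: [0.8, -4.0, -2.6]
gripper_width: 0.229
```

>>> carry_out --series '[[[0, 0, 0], [0.005, 0, 0.001], 1], [[0, 0, 0], [0.01, 0, 0.001], 1]]'

```text
time_s: 8.95
eef_pos: [0.6411, 0.2571, 0.1535]
tool_rot: [-1.162, -1.256, 1.221]
contact_force: [0.1, -4.4, -3.3]
gripper_width: 0.23
```

>>> carry_out --series '[[[0, 0, 0], [0.004, 0, 0.001], 1], [[0, 0, 0], [0.007, 0, 0.001], 1]]'

```text
time_s: 9.15
eef_pos: [0.6408, 0.2589, 0.1535]
tool_rot: [-1.162, -1.256, 1.221]
contact_force: [-0.0, -3.2, -3.7]
gripper_width: 0.23
```

>>> carry_out --series '[[[0, 0, 0], [0.003, 0, 0], 1], [[0, 0, 0], [0.006, 0, 0.001], 1]]'

```text
time_s: 9.35
eef_pos: [0.6405, 0.2602, 0.1536]
tool_rot: [-1.163, -1.256, 1.222]
contact_force: [0.8, -5.6, -3.3]
gripper_width: 0.227
```

```bash
python3 -c "
from h import *
plan([.6428,.2530,.1535])
snap('wrist','w5')
save('w5',(181,120,321,225),5.7,'w5b')
"
```

```text
t 9.35 pos [0.6405 0.2602 0.1536] yaw 92.66 tilt [ 0.0305 -0.9995  0.0016] F [ 0.8 -5.6 -3.3] w 0.227
shift [-0.0293 -0.0007 -0.0079]
```

View pics/w5b.png

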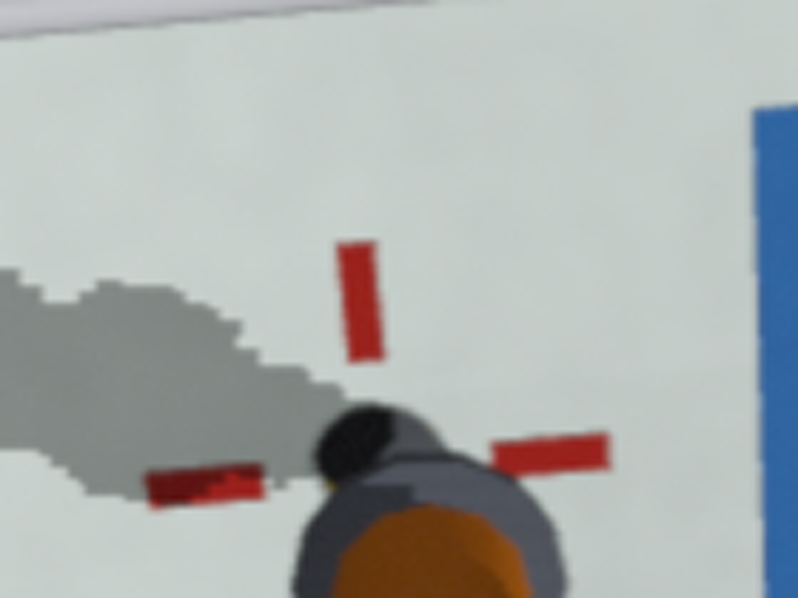

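>>> carry_out --series '[[[0, 0, -0.008], [-0.01, 0, -0.002], 1], [[0, 0, -0.016], [-0.02, 0, -0.004], 1], [[0, 0, -0.016], [-0.028, 0, -0.006], 1], [[0, 0, -0.016], [-0.028, 0, -0.006], 1]]'

```text
time_s: 9.8
eef_pos: [0.6424, 0.2539, 0.1537]
tool_rot: [-1.156, -1.26, 1.214]
contact_force: [-0.6, 0.4, -2.4]
gripper_width: 0.228
```

>>> carry_out --series '[[[0, 0, 0], [0, 0.015, 0], 1], [[0, 0, 0], [-0.001, 0.03, 0], 1], [[0, 0, 0], [-0.001, 0.03, 0], 1]]'

```text
time_s: 10.1
eef_pos: [0.6417, 0.2541, 0.145]
tool_rot: [-1.154, -1.259, 1.215]
contact_force: [-0.2, 0.5, -2.1]
gripper_width: 0.234
```

```bash
python3 -c "
from h import *
plan([.6424,.2533,.141])"
```

```text
t 10.1 pos [0.6417 0.2541 0.145 ] yaw 92.63 tilt [ 0.0407 -0.9992  0.003 ] F [-0.2  0.5 -2.1] w 0.234
shift [-0.0039  0.016  -0.0027]
```

>>> carry_out --series '[[[-0.006, 0, 0], [-0.002, 0.012, -0.002], 1], [[-0.006, 0, 0], [-0.004, 0.024, -0.003], 1], [[-0.006, 0, 0], [-0.005, 0.032, -0.003], 1]]'

```text
time_s: 10.4
eef_pos: [0.6423, 0.2531, 0.1364]
tool_rot: [-1.156, -1.261, 1.213]
contact_force: [-0.2, -1.1, -2.9]
gripper_width: 0.229
```

>>> carry_out --series '[[[0, 0, 0], [0, 0.012, 0], 1], [[0, 0, 0], [-0.001, 0.024, 0], 1]]'

```text
time_s: 10.6
eef_pos: [0.6424, 0.2531, 0.1302]
tool_rot: [-1.156, -1.261, 1.213]
contact_force: [0.3, 0.2, -2.0]
gripper_width: 0.228
```

```bash
python3 -c "
from h import *
plan([.6424,.2533,.125])"
```

```text
t 10.6 pos [0.6424 0.2531 0.1302] yaw 92.63 tilt [ 4.070e-02 -9.992e-01  2.000e-04] F [ 0.3  0.2 -2. ] w 0.228
shift [ 0.      0.0207 -0.0001]
```

>>> carry_out --series '[[[0, 0, 0], [0, 0.007, 0], 1], [[0, 0, 0], [-0.001, 0.014, 0], 1]]'

```text
time_s: 10.8
eef_pos: [0.6427, 0.2529, 0.1267]
tool_rot: [-1.157, -1.261, 1.213]
contact_force: [0.4, 0.0, -1.0]
gripper_width: 0.23
```

>>> carry_out --series '[[[0, 0, 0], [0, 0.007, 0], 1], [[0, 0, 0], [-0.001, 0.014, 0], 1]]'

```text
time_s: 11.0
eef_pos: [0.643, 0.2526, 0.1234]
tool_rot: [-1.158, -1.262, 1.213]
contact_force: [0.4, -1.2, -1.2]
gripper_width: 0.228
```

>>> carry_out --series '[[[0, 0, 0], [0, 0.007, 0], 1], [[0, 0, 0], [0, 0.014, 0], 1]]'

```text
time_s: 11.2
eef_pos: [0.6435, 0.2525, 0.1206]
tool_rot: [-1.159, -1.263, 1.213]
contact_force: [0.8, -0.3, 1.7]
gripper_width: 0.228
```

>>> carry_out --series '[[[0, 0, 0], [0, 0.007, 0], 1], [[0, 0, 0], [0, 0.014, 0], 1]]'

```text
time_s: 11.4
eef_pos: [0.6437, 0.2526, 0.1176]
tool_rot: [-1.159, -1.263, 1.213]
contact_force: [1.0, -0.2, 0.4]
gripper_width: 0.23
```

```bash
python3 -c "
from h import *
plan([.6424,.2533,.110])"
```

```text
t 11.4 pos [0.6437 0.2526 0.1176] yaw 92.65 tilt [ 0.0395 -0.9992 -0.0029] F [ 1.  -0.2  0.4] w 0.23
shift [0.002  0.0304 0.0051]
```

>>> carry_out --series '[[[0, 0, 0], [0, 0.008, 0], 1], [[0, 0, 0], [0, 0.016, 0], 1]]'

```text
time_s: 11.6
eef_pos: [0.6438, 0.2526, 0.1137]
tool_rot: [-1.16, -1.263, 1.213]
contact_force: [0.2, -1.3, 1.3]
gripper_width: 0.232
```

>>> carry_out --series '[[[0, 0, 0], [0, 0.008, 0], 1], [[0, 0, 0], [0, 0.016, 0], 1]]'

```text
time_s: 11.8
eef_pos: [0.6437, 0.2525, 0.1094]
tool_rot: [-1.16, -1.263, 1.213]
contact_force: [0.4, -1.6, 1.4]
gripper_width: 0.232
```

>>> carry_out --series '[[[0, 0, 0], [0, 0.004, 0], 1], [[0, 0, 0], [0, 0.008, 0], 1], [[0, 0, 0], [0, 0.008, 0], 1]]'

```text
time_s: 12.1
eef_pos: [0.6437, 0.2525, 0.1078]
tool_rot: [-1.16, -1.263, 1.214]
contact_force: [-1.1, -1.8, 3.7]
gripper_width: 0.231
```

>>> carry_out --series '[[[0, 0, 0], [0, 0.004, 0], 1], [[0, 0, 0], [0, 0.008, 0], 1], [[0, 0, 0], [0, 0.008, 0], 1]]'

```text
time_s: 12.4
eef_pos: [0.6439, 0.2526, 0.1078]
tool_rot: [-1.16, -1.263, 1.214]
contact_force: [-3.6, -3.3, 8.8]
gripper_width: 0.231
```

>>> carry_out --series '[[[0, 0, 0], [0, 0.006, 0], 1], [[0, 0, 0], [0, 0.01, 0], 1], [[0, 0, 0], [0, 0.01, 0], 1], [[0, 0, 0], [0, 0.01, 0], 1]]'

```text
time_s: 12.8
eef_pos: [0.6441, 0.2526, 0.1078]
tool_rot: [-1.16, -1.263, 1.215]
contact_force: [-4.1, -3.6, 9.9]
gripper_width: 0.225
```

>>> carry_out --series '[[[0, 0, 0], [0.001, -0.02, 0], 1], [[0, 0, 0], [0.002, -0.05, 0], 1], [[0, 0, 0], [0.004, -0.1, 0], 1], [[0, 0, 0], [0.006, -0.15, 0], 1], [[0, 0, 0], [0.01, -0.25, 0], 1], [[0, 0, 0], [0.014, -0.36, 0], 1], [[0, 0, 0], [0.018, -0.46, 0], 1], [[0, 0, 0], [0.02, -0.5, 0], 1], [[0, 0, 0], [0.02, -0.5, 0], 1]]'

```text
time_s: 13.7
eef_pos: [0.6449, 0.2534, 0.2366]
tool_rot: [-1.163, -1.268, 1.211]
contact_force: [0.0, -0.5, -1.3]
gripper_width: 0.229
```

```bash
python3 -c "
from h import *
plan([.4721,-.1316,.25],8.6)
snap('wrist','w6')
save('w6',(160,60,360,210),3.9,'w6b')
"
```

```text
t 13.7 pos [0.6449 0.2534 0.2366] yaw 92.72 tilt [ 0.0393 -0.9992 -0.0087] F [ 0.  -0.5 -1.3] w 0.229
shift [-1.5022 -0.1195  0.7627] ('turn y', np.float64(2.8039930175753796))
```

View pics/w6b.png

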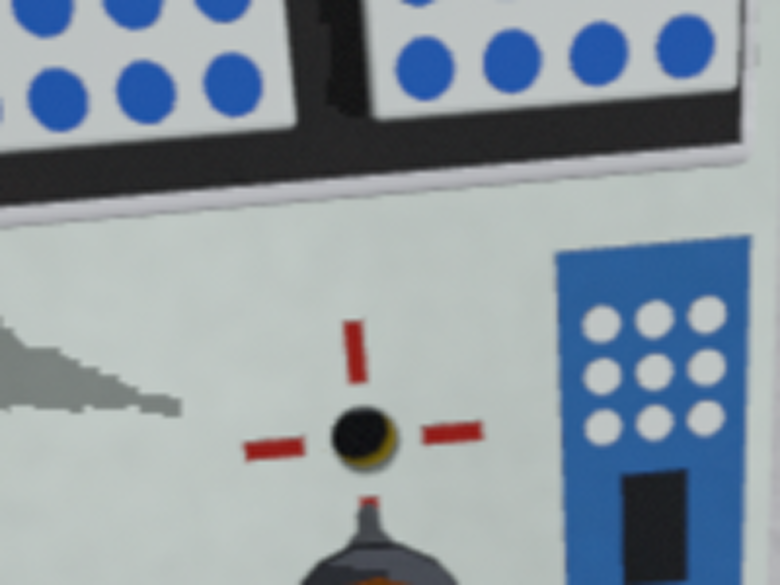

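>>> carry_out --series '[[[0.005, 0, 0], [-0.1, -0.01, 0.04], 1], [[0.01, 0, 0], [-0.25, -0.02, 0.12], 1], [[0.017, 0, 0], [-0.4, -0.03, 0.2], 1], [[0.017, 0, 0], [-0.55, -0.03, 0.28], 1], [[0.017, 0, 0], [-0.7, -0.04, 0.36], 1], [[0.017, 0, 0], [-0.85, -0.05, 0.44], 1], [[0.017, 0, 0], [-1, -0.05, 0.52], 1], [[0.017, 0, 0], [-1, -0.05, 0.62], 1]]'

```text
time_s: 14.55
eef_pos: [0.4994, -0.0076, 0.2338]
tool_rot: [-1.155, -1.252, 1.216]
contact_force: [-0.9, 0.7, -1.2]
gripper_width: 0.228
```

```bash
python3 -c "
from h import *
plan([.4727,-.1308,.205],92.6)"
```

```text
t 14.55 pos [ 0.4994 -0.0076  0.2338] yaw 92.44 tilt [ 0.0379 -0.9993  0.0075] F [-0.9  0.7 -1.2] w 0.228
shift [-0.4919  0.0978  0.1272] ('turn y', np.float64(-0.0052010916040975035))
```

>>> carry_out --series '[[[-0.007, 0, 0], [-0.15, 0, 0.04], 1], [[-0.014, 0, 0], [-0.3, 0.02, 0.08], 1], [[-0.014, 0, 0], [-0.43, 0.06, 0.115], 1], [[-0.014, 0, 0], [-0.492, 0.14, 0.127], 1], [[-0.014, 0, 0], [-0.492, 0.19, 0.127], 1], [[-0.014, 0, 0], [-0.494, 0.19, 0.127], 1]]'

```text
time_s: 15.15
eef_pos: [0.4702, -0.1291, 0.178]
tool_rot: [-1.152, -1.254, 1.212]
contact_force: [-0.2, 1.0, -2.3]
gripper_width: 0.228
```

```bash
python3 -c "
from h import *
plan([.4727,-.1308,.16],92.6)
snap('wrist','w7')
save('w7',(181,100,321,215),5.2,'w7b')
print((px('w7',[.4721,-.1316,.074])-[181,100])*5.2)
"
```

```text
t 15.15 pos [ 0.4702 -0.1291  0.178 ] yaw 92.38 tilt [ 0.0425 -0.9991  0.0067] F [-0.2  1.  -2.3] w 0.228
shift [-0.0104  0.0717 -0.01  ] ('turn y', np.float64(-0.007223966616677065))
[374.145433   450.78347269]
```

View pics/w7b.png

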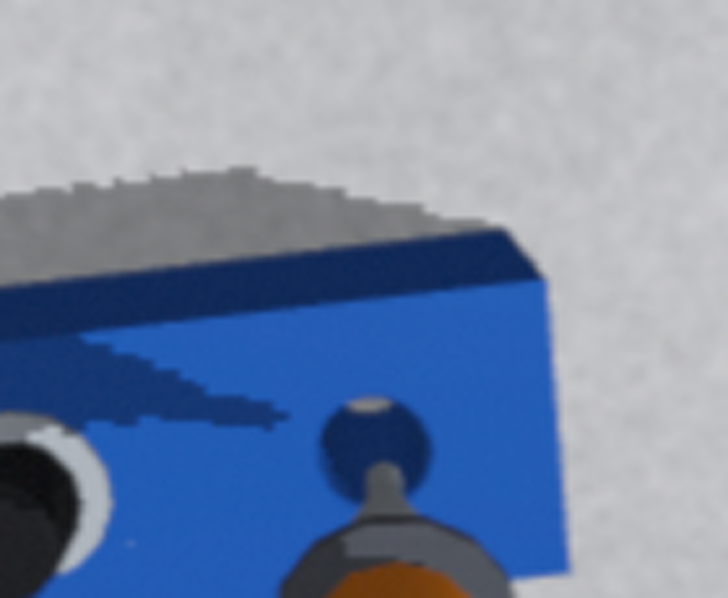

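>>> carry_out --series '[[[-0.012, 0, 0], [-0.007, 0.01, -0.01], 1], [[-0.012, 0, 0], [-0.009, 0.04, -0.01], 1], [[-0.012, 0, 0], [-0.01, 0.08, -0.01], 1], [[-0.012, 0, 0], [-0.012, 0.12, -0.011], 1], [[-0.012, 0, 0], [-0.013, 0.14, -0.011], 1]]'

```text
time_s: 15.7
eef_pos: [0.4733, -0.1304, 0.143]
tool_rot: [-1.157, -1.26, 1.21]
contact_force: [0.3, -0.4, -2.7]
gripper_width: 0.229
```

```bash
python3 -c "
from h import *
plan([.4727,-.1308,.086],92.6)"
```

```text
t 15.7 pos [ 0.4733 -0.1304  0.143 ] yaw 92.47 tilt [ 4.190e-02 -9.991e-01 -2.000e-04] F [ 0.3 -0.4 -2.7] w 0.229
shift [-0.0112  0.2278  0.0026] ('turn y', np.float64(-0.004449809253114267))
```

>>> carry_out --series '[[[0, 0, 0], [-0.002, 0.03, 0.001], 1], [[0, 0, 0], [-0.004, 0.06, 0.002], 1], [[0, 0, 0], [-0.006, 0.09, 0.003], 1], [[0, 0, 0], [-0.007, 0.12, 0.003], 1]]'

```text
time_s: 16.1
eef_pos: [0.4726, -0.131, 0.1124]
tool_rot: [-1.157, -1.26, 1.21]
contact_force: [-0.2, 0.6, -1.5]
gripper_width: 0.233
```

>>> carry_out --series '[[[0, 0, 0], [-0.001, 0.03, 0], 1], [[0, 0, 0], [-0.002, 0.055, 0], 1], [[0, 0, 0], [-0.003, 0.08, 0], 1], [[0, 0, 0], [-0.003, 0.09, 0], 1]]'

```text
time_s: 16.5
eef_pos: [0.4722, -0.1306, 0.089]
tool_rot: [-1.156, -1.259, 1.21]
contact_force: [-0.3, 0.0, -2.4]
gripper_width: 0.231
```

>>> carry_out --series '[[[0, 0, 0], [0, 0.006, 0], 1], [[0, 0, 0], [0, 0.01, 0], 1], [[0, 0, 0], [0, 0.01, 0], 0.2], [[0, 0, 0], [0, 0.01, 0], 0], [[0, 0, 0], [0, 0.01, 0], 0], [[0, 0, 0], [0, -0.05, 0], 0], [[0, 0, 0], [0.005, -0.15, 0], 0], [[0, 0, 0], [0.01, -0.3, 0], 0], [[0, 0, 0], [0.01, -0.4, 0], 0]]' --newtons 60

```text
time_s: 17.4
eef_pos: [0.4732, -0.1327, 0.1919]
tool_rot: [-1.159, -1.261, 1.21]
contact_force: [1.5, -0.8, 1.3]
gripper_width: 0.502
```

```bash
python3 -c "
from h import *
plan([.4918,-.2635,.190],92.6)
snap('top','top1',(280,170,400,260),1)
im=np.load('pics/top1.npy')[180:250,290:390]
hsv=cv2.cvtColor(im,cv2.COLOR_RGB2HSV)
for n,lo,hi in (('orange',(5,150,120),(18,255,255)),('red',(0,170,100),(4,255,255))):
  m=cv2.inRange(hsv,lo,hi); y,x=np.nonzero(m); print(n,len(x),x.mean()+290,y.mean()+180)
  im0=np.load('pics/top0.npy')[180:250,290:390]; m=cv2.inRange(cv2.cvtColor(im0,cv2.COLOR_RGB2HSV),lo,hi); y,x=np.nonzero(m); print(n,len(x),x.mean()+290,y.mean()+180)
"
```

```text
t 17.4 pos [ 0.4732 -0.1327  0.1919] yaw 92.47 tilt [ 0.0408 -0.9992 -0.0022] F [ 1.5 -0.8  1.3] w 0.502
shift [-0.5257 -0.0139 -0.0517] ('turn y', np.float64(-0.004468069634349566))
orange 0 nan nan
orange 66 317.56060606060606 216.75757575757575
red 14 362.3571428571429 207.14285714285714
red 44 363.47727272727275 205.13636363636363<string>:8: RuntimeWarning: Mean of empty slice.
  ret = ret.dtype.type(ret / rcount)
```

>>> carry_out --series '[[[0, 0, 0.02], [-0.1, -0.02, -0.01], 0], [[0, 0, 0.05], [-0.25, -0.02, -0.025], 0], [[0, 0, 0.078], [-0.4, -0.02, -0.04], 0], [[0, 0, 0.078], [-0.5, -0.015, -0.05], 0], [[0, 0, 0.078], [-0.525, -0.015, -0.052], 0], [[0, 0, 0.078], [-0.525, -0.015, -0.052], 0]]'

```text
time_s: 18.05
eef_pos: [0.494, -0.2651, 0.195]
tool_rot: [-1.198, -1.245, 1.238]
contact_force: [-0.5, 0.7, -0.1]
gripper_width: 0.498
```

```bash
python3 -c "
from h import *
plan([.4918,-.2635,.080],92.6)
snap('wrist','w8')
save('w8',(150,90,400,280),3.1,'w8b')
for p in ([.4918,-.2635,.104],[.4721,-.1316,.124]): print((px('w8',p)-[150,90])*3.1)
"
```

```text
t 18.05 pos [ 0.494  -0.2651  0.195 ] yaw 92.38 tilt [-0.0033 -1.     -0.0083] F [-0.5  0.7 -0.1] w 0.498
shift [0.0082 0.4599 0.0122] ('turn y', np.float64(-0.007278942386237949))
[347.14595855 295.2911413 ]
[814.61522061 268.31000639]
```

View pics/w8b.png

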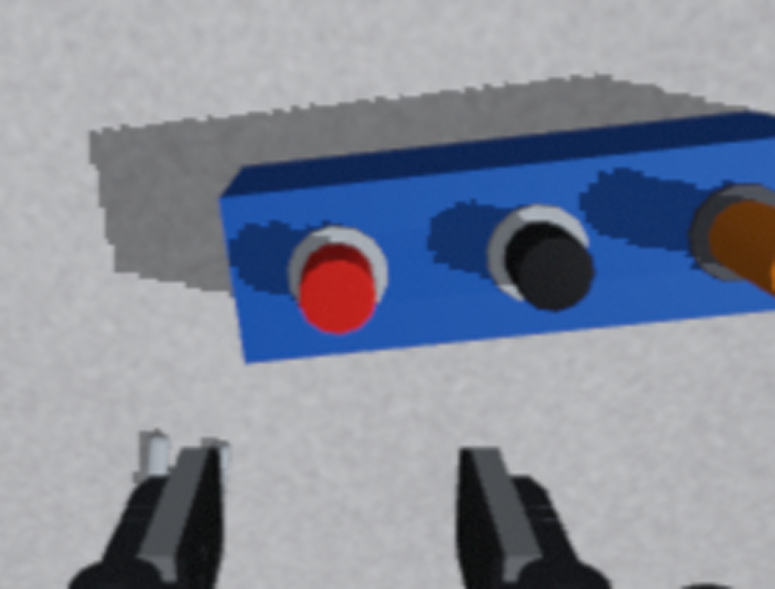

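Red knob top is centred at (338,295). The spare's is at (550,265), and the drift collar appears seated at (750,232).

```bash
python3 -c "
from h import *
f=lambda x,y,z: at('w8',150+x/3.1,90+y/3.1,z)
b=f(338,294,.104); print(b,f(338,270,.078), 'drift collar',f(750,232,.078))
plan([b[0],b[1],.081],92.6)
"
```

```text
[ 0.49150131 -0.26636619  0.104     ] [ 0.49082998 -0.26648506  0.078     ] drift collar [ 0.47183397 -0.12926971  0.078     ]
t 18.1 pos [ 0.4939 -0.2642  0.1951] yaw 92.43 tilt [-0.003  -1.     -0.0083] F [0.5 1.2 0.3] w 0.498
shift [-0.0068  0.4562  0.0139] ('turn y', np.float64(-0.005548375782196521))
```

>>> carry_out --series '[[[0.016, 0, 0], [-0.007, 0.1, 0.01], 0], [[0.016, 0, 0], [-0.007, 0.25, 0.013], 0], [[0.016, 0, 0], [-0.007, 0.38, 0.013], 0], [[0.016, 0, 0], [-0.007, 0.44, 0.013], 0], [[0.016, 0, 0], [-0.007, 0.45, 0.013], 0.3], [[0.016, 0, 0], [-0.007, 0.45, 0.013], 1], [[0.016, 0, 0], [-0.007, 0.45, 0.013], 1], [[0.016, 0, 0], [-0.007, 0.45, 0.013], 1], [[0.016, 0, 0], [-0.007, 0.45, 0.013], 1]]' --newtons 50

```text
time_s: 19.0
eef_pos: [0.4925, -0.267, 0.084]
tool_rot: [-1.194, -1.24, 1.243]
contact_force: [-0.2, -0.1, -0.2]
gripper_width: -0.003
```

```bash
python3 -c "
from h import *
plan([.4915,-.2664,.2],92.6)
"
```

```text
t 19.0 pos [ 0.4925 -0.267   0.084 ] yaw 92.44 tilt [-0.0048 -1.     -0.0019] F [-0.2 -0.1 -0.2] w -0.003
shift [ 4.000e-04 -4.641e-01  2.900e-03] ('turn y', np.float64(-0.005454262139555984))
```

```bash
python3 - <<'E'
from h import *
snap('wrist','w9'); snap('side','s9'); snap('top','t9')
a=cv2.resize(np.load('pics/w9.npy'),(440,330))
s=np.load('pics/s9.npy')[200:310,235:375]; s=cv2.resize(s,(360,283),interpolation=2); s=cv2.copyMakeBorder(s,0,47,0,0,cv2.BORDER_CONSTANT)
t=np.load('pics/t9.npy')[180:250,285:395]; t=cv2.resize(t,(400,255),interpolation=2)
w=np.load('pics/w9.npy')[150:330,150:360]; w=cv2.resize(w,(298,255))
b=np.hstack([t,w]); b=cv2.copyMakeBorder(b,0,0,0,800-b.shape[1],cv2.BORDER_CONSTANT)
cv2.imwrite('pics/c9.png',np.vstack([np.hstack([a,s]),b])[:,:,::-1])
E
```

```text
(no output)
```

No more pictures can be viewed, so I'll find the red knob by colour.

```bash
cat >> h.py <<'E'
def red(n,lo=(0,150,60),hi=(5,255,255),mn=8):
    im=np.load(f'pics/{n}.npy'); m=cv2.inRange(cv2.cvtColor(im,cv2.COLOR_RGB2HSV),lo,hi)
    k,l,st,c=cv2.connectedComponentsWithStats(m)
    return [(c[i].round(1).tolist(),st[i].tolist()) for i in range(1,k) if st[i,4]>mn]
E
python3 - <<'E'
from h import *
for n in ('w8','w9','s3','side0','s9','top0','t9'): print(n,red(n))
print('orange'); 
for n in ('side0','s9','top0','t9','w9'): print(n,red(n,(5,150,90),(18,255,255)))
for z in (.104,.13): print('expected bolt w9',px('w9',[.4915,-.2664,z]),'s9',px('s9',[.4915,-.2664,z]))
E
```

```text
w8 [([173.2, 30.2], [167, 24, 14, 14, 130]), ([258.3, 182.3], [247, 169, 24, 27, 504])]
w9 [([132.5, 2.0], [123, 0, 17, 7, 72]), ([260.6, 224.7], [242, 210, 38, 32, 787])]
s3 [([86.6, 49.4], [71, 39, 31, 22, 364]), ([146.5, 99.4], [139, 94, 17, 17, 140]), ([324.3, 259.2], [320, 252, 10, 15, 97]), ([308.0, 339.0], [307, 336, 3, 7, 15]), ([313.0, 367.8], [312, 365, 3, 6, 16]), ([293.1, 372.8], [292, 370, 3, 7, 18])]
side0 [([86.5, 49.4], [71, 39, 31, 22, 367]), ([146.4, 99.3], [139, 94, 17, 17, 140]), ([324.2, 259.6], [320, 253, 9, 14, 92]), ([308.0, 338.8], [307, 336, 3, 6, 14]), ([313.1, 367.6], [312, 365, 3, 6, 17]), ([293.1, 372.8], [292, 370, 3, 7, 18])]
s9 [([146.5, 99.0], [139, 92, 17, 19, 150]), ([323.9, 261.7], [320, 257, 8, 10, 58]), ([308.0, 339.0], [307, 336, 3, 7, 15]), ([313.1, 367.6], [312, 365, 3, 6, 17]), ([293.1, 372.8], [292, 370, 3, 7, 18])]
top0 [([363.4, 205.2], [360, 202, 8, 7, 45]), ([59.1, 230.5], [48, 222, 23, 17, 192])]
t9 [([58.8, 230.5], [48, 222, 23, 17, 185])]
orange
side0 [([352.4, 178.7], [348, 175, 9, 8, 46]), ([276.4, 227.7], [273, 219, 8, 19, 133]), 
[... 162 characters left out ...]
]), ([307.8, 338.6], [306, 335, 5, 9, 25]), ([313.0, 367.4], [311, 364, 5, 9, 24]), ([293.1, 372.6], [291, 369, 6, 9, 25])]
top0 [([294.5, 117.0], [290, 109, 11, 15, 101]), ([317.4, 217.2], [313, 213, 10, 9, 73]), ([399.9, 253.7], [398, 252, 5, 4, 14]), ([419.3, 264.8], [417, 263, 6, 4, 14]), ([415.5, 278.5], [413, 277, 6, 4, 16])]
t9 [([294.0, 116.7], [290, 109, 10, 14, 91]), ([317.4, 217.2], [313, 213, 10, 9, 71]), ([419.3, 264.8], [417, 263, 6, 4, 14]), ([415.6, 278.5], [413, 277, 6, 4, 17])]
w9 [([484.3, 216.3], [450, 189, 62, 65, 2470])]
expected bolt w9 [261.42895452 241.69404913] s9 [324.80956944 255.11050206]
expected bolt w9 [261.59782366 266.54578735] s9 [326.10141597 247.08273136]
```

```bash
python3 - <<'E'
from h import *
def asc(n,x0,y0,x1,y1,sx,sy):
    im=np.load(f'pics/{n}.npy'); h=cv2.cvtColor(im,cv2.COLOR_RGB2HSV).astype(int)
    for y in range(y0,y1,sy):
        s=''
        for x in range(x0,x1,sx):
            H,S,V=h[y,x]
            s+= 'R' if S>140 and (H<6 or H>174) else 'O' if S>140 and H<20 else 'B' if S>120 and 100<H<130 else '#' if V<50 else '+' if V<100 else '-' if V<150 else '.'
        print(y,s)
print(ctrl.observe()['gripper_width'])
asc('w9',180,170,350,384,2,5)
print(); asc('s9',290,215,350,290,1,2)
print(); asc('side0',290,235,350,290,1,2)
for z in (.078,.104): print([px('w9',[.4915+a,-.2664,z]).round(0) for a in (-.0125,0,.0125)])
E
```

```text
0.0008481387980201014
170 -----------------BBBBBBBBBBBBBBBBBBBBBBBBBBBBBBBBBBBBBBBBBBBBBBBBBBBBBBBBBBBBBBBBBBBB
175 ---------------BBBBBBBBBBBBBBBBBBBBBBBBBBBBBBBBBBBBBBBBBBBBBBBBBBBBBBBBBBBBBBBBBBBBBB
180 -------------BBBBBBBBBBBBBBBBBBBBBBBBBBBBBBBBBBBBBBBBBBBBBBBBBBBBBBBBBBBBBBBBBBBBBBBB
185 -----------BBBBBBBBBBBBBBBBBBBBBBBBBBBBBBBBBBBBBBBBBBBBBBBBBBBBBBBBBBBBBBBBBBBBBBBBBB
190 -----------BBBBBBBBBBBBBBBBBBBBBBBBBBBBBBBBBBBBBBBBBBBBBBBBBBBBBBBBBBBBBBBBBBBBBBBBBB
195 -----------BBBBBBBBBBBBBBBBBBBBBBBBBBBBBBBBBBBBBBBBBBBBBBBBBBBBBBBBBBBBBBBBBBBBBBBBB-
200 ------------BBBBBBBBBBBBBBBBBBBBBBBBBBB--BBBBBBBBBBBBBBBBBBBBBBBBBBBBBBBBBBBBBBBB+---
205 ------------BBBBBBBBBBBBBBBBBBBBB-.............-BBBBBBBBBBBBBBBBBBBBBBBBBBBBBBB------
210 -------------BBBBBBBBBBBBBBBBB-----------R--.......BBBBBBBBBBBBBBBBBBBBBBBBBBB-----+#
215 ......-------BBBBBBBBBBBBBBBB-----RRRRRRRRRRRRR.....BBBBBBBBBBBBBBBBBBBBBBBBBB-----##
220 ..............BBBBBBBBBBBBBB-----RRRRRRRRRRRRRRRR....BBBBBBBBBBBBBBBBBBBBBBBBB-----##
225 ..............BBBBBBBBBBBBBB----RRRRRRRRRRRRRRRRR....BBBBBBBBBBBBBBBBBBBBBBBBBB-----
[... 6511 characters left out ...]
BBBBBBBBBBBBBBBBBBBBBBBBBBBBBBBBBBBBBBBBBBBB--......
275 BBBBBBBBBBBBBBBBBBBBBBBBBBBBBBBBBBBBBBBBBBBBBBBBBBB+--......
277 BBBBBBBBBBBBBBBBBBBBBBBBBBBBBBBBBBBBBBBBBBBBBBBBBBB--.......
279 +++BBBBBBBBBBBBBBBBBBBBBBBBBBBBBBBBBBBBBBBBBBBBBBBB--.......
281 ++++++BBBBBBBBBBBBBBBBBBBBBBBBBBBBBBBBBBBBBBBBBBBB+-........
283 +++++++++BBBBBBBBBBBBBBBBBBBBBBBBBBBBBBBBBBBBBBBBB--........
285 -+++++++++++BBBBBBBBBBBBBBBBBBBBBBBBBBBBBBBBBBBBB+-.........
287 .--++++++++++++BBBBBBBBBBBBBBBBBBBBBBBBBBBBBBBBB++---.......
289 ...----++++++++++++BBBBBBBBBBBBBBBBBBBBBBBBBBBB++++++--.....
[array([262., 206.]), array([261., 223.]), array([260., 240.])]
[array([262., 222.]), array([261., 242.]), array([260., 260.])]
```

The shut fingers sit centred on the bolt but just above its knob, and the bolt hasn't moved. Drift blob positions match the start, so it's back in place. I'll reopen and feel my way lower.

>>> carry_out --series '[[[0, 0, 0], [0, -0.02, 0], 0], [[0, 0, 0], [0, -0.02, 0], 0], [[0, 0, 0], [0, -0.02, 0], 0], [[0, 0, 0], [0, 0, 0], 0], [[0, 0, 0], [0, 0.016, 0], 0], [[0, 0, 0], [0, 0.016, 0], 0]]'

```text
time_s: 19.75
eef_pos: [0.4912, -0.2661, 0.0778]
tool_rot: [-1.19, -1.239, 1.242]
contact_force: [-0.4, -0.2, -0.6]
gripper_width: 0.496
```

>>> carry_out --series '[[[0, 0, 0], [0, 0.008, 0], 0], [[0, 0, 0], [0, 0.016, 0], 0]]'

```text
time_s: 19.95
eef_pos: [0.491, -0.266, 0.0733]
tool_rot: [-1.189, -1.238, 1.242]
contact_force: [0.4, 0.5, 0.6]
gripper_width: 0.499
```

```bash
python3 - <<'E'
from h import *
snap('wrist','w10'); snap('side','s10')
plan([.4915,-.2664,.07],92.6)
im=np.load('pics/w10.npy'); h=cv2.cvtColor(im,cv2.COLOR_RGB2HSV).astype(int)
for y in range(195,300,4):
    s=''
    for x in range(180,350,2):
        H,S,V=h[y,x]
        s+= 'R' if S>140 and (H<6 or H>174) else 'B' if S>120 and 100<H<130 else '#' if V<50 else '+' if V<100 else '-' if V<150 else '.'
    print(y,s)
print(red('s10'))
E
```

```text
t 20.05 pos [ 0.491  -0.2659  0.0733] yaw 92.43 tilt [-0.0015 -1.      0.0018] F [-0.4 -0.8  0.5] w 0.501
shift [-0.002   0.0132 -0.0021] ('turn y', np.float64(-0.005778023985643207))
195 --------BBBBBBBBBBBBBBBBBBBBBBBBBBBBBBBBBBBBBBBBBBBBBBBBBBBBBBBBBBBBBBBBBBBBBBBBBBBBB
199 ---------BBBBBBBBBBBBBBBBBBBBBBBBBBBBBBBBBBBBBBBBBBBBBBBBBBBBBBBBBBBBBBBBBBBBBBBBBBBB
203 ---------BBBBBBBBBBBBBBBBBBBBBBBBBBBBBBBBBBBBBBBBBBBBBBBBBBBBBBBBBBBBBBBBBBBBBBBBBBBB
207 ---------BBBBBBBBBBBBBBBBBBBBBBBBBBBBBBBBBBBBBBBBBBBBBBBBBBBBBBBBBBBBBBBBBBBBBBBBB---
211 ----------BBBBBBBBBBBBBBBBBBBBBBB-------------BBBBBBBBBBBBBBBBBBBBBBBBBBBBBBBBBBB----
215 ----------BBBBBBBBBBBBBBBBBBBBB-----------------.BBBBBBBBBBBBBBBBBBBBBBBBBBBBBBB-----
219 .----------BBBBBBBBBBBBBBBBBB-------RRRRRRR-----...BBBBBBBBBBBBBBBBBBBBBBBBBBBB-----+
223 .........--BBBBBBBBBBBBBBBBB-----RRRRRRRRRRRRR--....BBBBBBBBBBBBBBBBBBBBBBBBBBB-----+
227 ...........BBBBBBBBBBBBBBBB-----RRRRRRRRRRRRRRRR-....BBBBBBBBBBBBBBBBBBBBBBBBBBB----#
231 ............BBBBBBBBBBBBBBB----RRRRRRRRRRRRRRRRRR....BBBBBBBBBBBBBBBBBBBBBBBBBBB----+
235 ............
[... 1018 characters left out ...]
....................+######################+.
283 ###################-........................................-########################
287 ##################+..........................................########################
291 ##################-..........................................-#######################
295 ##################............................................#######################
299 #################+............................................-######################
[([146.0, 99.1], [139, 92, 17, 19, 138]), ([324.7, 259.7], [320, 253, 10, 14, 100]), ([308.0, 339.0], [307, 336, 3, 7, 15]), ([313.1, 367.6], [312, 365, 3, 6, 17]), ([293.1, 372.8], [292, 370, 3, 7, 18])]
```

```bash
python3 - <<'E'
from h import *
s=ctrl.observe(); M=R.from_rotvec(s['tool_rot']).as_matrix(); p=s['eef_pos']
for y in (0,-.01,-.019,-.03):
  for z in (.011,0,-.011):
    print(y,z,[px('w10',p+M@[x,y,z]).round(0).tolist() for x in (-.021,0,.021)])
E
```

```text
0 0.011 [[228.0, 213.0], [260.0, 213.0], [293.0, 213.0]]
0 0 [[229.0, 228.0], [260.0, 228.0], [292.0, 228.0]]
0 -0.011 [[229.0, 243.0], [260.0, 243.0], [292.0, 243.0]]
-0.01 0.011 [[226.0, 219.0], [261.0, 219.0], [295.0, 219.0]]
-0.01 0 [[227.0, 235.0], [261.0, 235.0], [294.0, 235.0]]
-0.01 -0.011 [[227.0, 251.0], [260.0, 251.0], [294.0, 251.0]]
-0.019 0.011 [[224.0, 225.0], [261.0, 225.0], [297.0, 225.0]]
-0.019 0 [[225.0, 242.0], [261.0, 242.0], [296.0, 242.0]]
-0.019 -0.011 [[226.0, 258.0], [261.0, 258.0], [295.0, 258.0]]
-0.03 0.011 [[222.0, 234.0], [261.0, 234.0], [299.0, 234.0]]
-0.03 0 [[223.0, 252.0], [261.0, 252.0], [299.0, 252.0]]
-0.03 -0.011 [[224.0, 269.0], [261.0, 269.0], [298.0, 269.0]]
```

Geometry from the picture: the fingertips actually sit about 28 mm behind the reported TCP, which also explains the drift's tilted hold. The bolt needs TCP about 0.055, so I'll descend watching force.

>>> carry_out --series '[[[0, 0, 0], [-0.002, 0.012, -0.002], 0], [[0, 0, 0], [-0.002, 0.024, -0.002], 0], [[0, 0, 0], [-0.002, 0.032, -0.002], 0], [[0, 0, 0], [-0.002, 0.032, -0.002], 0]]'

```text
time_s: 20.45
eef_pos: [0.4912, -0.2662, 0.0648]
tool_rot: [-1.188, -1.238, 1.242]
contact_force: [-0.6, -0.3, 0.1]
gripper_width: 0.506
```

>>> carry_out --series '[[[0, 0, 0], [0, 0.012, 0], 0], [[0, 0, 0], [0, 0.024, 0], 0], [[0, 0, 0], [0, 0.036, 0], 0], [[0, 0, 0], [0, 0.036, 0], 0]]'

```text
time_s: 20.85
eef_pos: [0.4908, -0.2659, 0.0551]
tool_rot: [-1.186, -1.238, 1.242]
contact_force: [0.1, -0.5, 0.6]
gripper_width: 0.501
```

>>> carry_out --series '[[[0, 0, 0], [0, 0, 0], 0.3], [[0, 0, 0], [0, 0, 0], 1], [[0, 0, 0], [0, 0, 0], 1], [[0, 0, 0], [0, 0, 0], 1], [[0, 0, 0], [0, 0, 0], 1]]' --newtons 50

```text
time_s: 21.35
eef_pos: [0.4909, -0.266, 0.0552]
tool_rot: [-1.187, -1.238, 1.242]
contact_force: [-0.2, -0.0, 0.8]
gripper_width: 0.278
```

>>> carry_out --series '[[[0, 0, 0], [0, -0.03, 0], 1], [[0, 0, 0], [0, -0.1, 0], 1], [[0, 0, 0], [0, -0.2, 0], 1], [[0, 0, 0], [0, -0.35, 0], 1], [[0, 0, 0], [0.1, -0.5, 0], 1], [[0, 0, 0], [0.25, -0.6, -0.05], 1], [[0, 0, 0], [0.4, -0.6, -0.1], 1], [[0, 0, 0], [0.55, -0.6, -0.15], 1], [[0, 0, 0], [0.75, -0.6, -0.2], 1], [[0, 0, 0], [0.9, -0.6, -0.25], 1]]'

```text
time_s: 22.35
eef_pos: [0.5441, -0.0362, 0.2054]
tool_rot: [-1.187, -1.238, 1.242]
contact_force: [0.0, -0.3, -0.7]
gripper_width: 0.272
```

```bash
python3 - <<'E'
from h import *
plan([.6431,.2516,.20],92.6)
E
```

```text
t 22.35 pos [ 0.5441 -0.0362  0.2054] yaw 92.44 tilt [-0.     -1.      0.0029] F [ 0.  -0.3 -0.7] w 0.272
shift [ 1.1333  0.0204 -0.4449] ('turn y', np.float64(-0.005297130305605909))
```

>>> carry_out --series '[[[0, 0, 0], [0.15, 0, -0.06], 1], [[0, 0, 0], [0.32, 0, -0.13], 1], [[0, 0, 0], [0.48, 0, -0.19], 1], [[0, 0, 0], [0.65, 0, -0.26], 1], [[0, 0, 0], [0.82, 0, -0.33], 1], [[0, 0, 0], [1, 0, -0.39], 1], [[0, 0, 0], [1, 0, -0.44], 1], [[0, 0, 0], [1, 0, -0.445], 1]]'

```text
time_s: 23.15
eef_pos: [0.645, 0.2196, 0.2048]
tool_rot: [-1.186, -1.24, 1.244]
contact_force: [0.1, -0.8, -1.8]
gripper_width: 0.272
```

```bash
python3 - <<'E'
from h import *
plan([.6431,.2516,.15],92.6)
E
```

```text
t 23.15 pos [0.645  0.2196 0.2048] yaw 92.57 tilt [-5.0e-04 -1.0e+00  3.1e-03] F [ 0.1 -0.8 -1.8] w 0.272
shift [0.1281 0.2191 0.001 ] ('turn y', np.float64(-0.0009866884689728294))
```

>>> carry_out --series '[[[-0.005, 0, 0], [0.1, 0.03, 0], 1], [[-0.005, 0, 0], [0.128, 0.1, 0.001], 1], [[-0.005, 0, 0], [0.128, 0.2, 0.001], 1], [[-0.005, 0, 0], [0.128, 0.22, 0.001], 1], [[-0.005, 0, 0], [0.128, 0.22, 0.001], 1]]'

```text
time_s: 23.65
eef_pos: [0.6416, 0.2503, 0.1473]
tool_rot: [-1.186, -1.237, 1.245]
contact_force: [-0.2, -0.4, -0.4]
gripper_width: 0.274
```

```bash
python3 - <<'E'
from h import *
plan([.6431,.2516,.11],92.6)
snap('wrist','w11')
P=px('w11',[.6431,.2516,.095]); print('lock',P)
im=np.load('pics/w11.npy'); h=cv2.cvtColor(im,cv2.COLOR_RGB2HSV).astype(int)
for y in range(150,290,4):
    s=''
    for x in range(190,330,2):
        H,S,V=h[y,x]
        s+= 'R' if S>140 and (H<6 or H>174) else 'Y' if S>140 and H<35 else 'B' if S>120 and 100<H<130 else '#' if V<50 else '+' if V<100 else '-' if V<150 else '.'
    print(y,s)
p=ctrl.observe()['eef_pos']
for z in (.138,.170,.174,.2): print(z,px('w11',[p[0],p[1],z]))
E
```

```text
t 23.65 pos [0.6416 0.2503 0.1473] yaw 92.52 tilt [-0.0017 -1.      0.0052] F [-0.2 -0.4 -0.4] w 0.274
shift [ 0.0053  0.1492 -0.0072] ('turn y', np.float64(-0.0026552632684873363))
lock [261.68719717 203.71102654]
150 ......................................................................
154 ......................................................................
158 ......................................................................
162 ......................................................................
166 .................................RRR..................................
170 .................................RRR..................................
174 ----.............................RRR..................................
178 ------...........................RRR..................................
182 ------............................RR..................................
186 ------------..........................................................
190 -----------------.....................................................
194 -----------------................+####+.................
[... 1172 characters left out ...]
RRRRRRRRRRRRRRRRRRR##++++++#####+.........
262 .........#####++++++###RRRRRRRRRRRRRRRRRRRRRRRR###++++++#####-........
266 ........######++++++###RRRRRRRRRRRRRRRRRRRRRRRR###++++++######........
270 ......-##########+-+###RRRRRRRRRRRRRRRRRRRRRRRR###+-+##########+......
274 ....+#############+-###RRRRRRRRRRRRRRRRRRRRRRRR###++##############....
278 ...-###################RRRRRRRRRRRRRRRRRRRRRRRR###################+...
282 #######################+-RRRRRRRRRRRRRRRRRRRRR+#######################
286 #######################-..RRRRRRRRRRRRRRRRRR..-#######################
0.138 [260.65261473 224.2504882 ]
0.17 [260.85400163 246.88245443]
0.174 [260.88465292 250.3270626 ]
0.2 [261.12675217 277.5343033 ]
```

>>> carry_out --series '[[[-0.01, 0, 0], [0.004, 0.02, -0.007], 1], [[-0.01, 0, 0], [0.004, 0.07, -0.007], 1], [[-0.01, 0, 0], [0.004, 0.12, -0.007], 1], [[-0.01, 0, 0], [0.004, 0.13, -0.007], 1], [[-0.01, 0, 0], [0.004, 0.13, -0.007], 1]]'

```text
time_s: 24.2
eef_pos: [0.6434, 0.2514, 0.115]
tool_rot: [-1.19, -1.241, 1.242]
contact_force: [0.6, 0.3, -0.8]
gripper_width: 0.273
```

```bash
python3 - <<'E'
from h import *
plan([.6431,.2513,.105],92.6)
E
```

```text
t 24.2 pos [0.6434 0.2514 0.115 ] yaw 92.52 tilt [-1.5e-03 -1.0e+00 -4.0e-04] F [ 0.6  0.3 -0.8] w 0.273
shift [-0.0002  0.0399  0.0014] ('turn y', np.float64(-0.002823604890409115))
```

>>> carry_out --series '[[[0, 0, 0], [0, 0.015, 0.001], 1], [[0, 0, 0], [0, 0.03, 0.001], 1], [[0, 0, 0], [0, 0.045, 0.001], 1]]'

```text
time_s: 24.5
eef_pos: [0.6433, 0.2514, 0.1037]
tool_rot: [-1.19, -1.242, 1.242]
contact_force: [-0.8, -0.0, -1.3]
gripper_width: 0.276
```

>>> carry_out --series '[[[0, 0, 0], [0, 0.012, 0], 1], [[0, 0, 0], [0, 0.024, 0], 1], [[0, 0, 0], [0, 0.03, 0], 1]]'

```text
time_s: 24.8
eef_pos: [0.6431, 0.2513, 0.0957]
tool_rot: [-1.19, -1.241, 1.243]
contact_force: [0.1, -0.9, -0.6]
gripper_width: 0.279
```

>>> carry_out --series '[[[0, 0, 0], [0, 0.012, 0], 1], [[0, 0, 0], [0, 0.024, 0], 1], [[0, 0, 0], [0, 0.03, 0], 1]]'

```text
time_s: 25.1
eef_pos: [0.643, 0.2512, 0.0878]
tool_rot: [-1.189, -1.241, 1.243]
contact_force: [-0.2, -0.1, -0.6]
gripper_width: 0.277
```

>>> carry_out --series '[[[0, 0, 0], [0, 0.012, 0], 1], [[0, 0, 0], [0, 0.024, 0], 1], [[0, 0, 0], [0, 0.034, 0], 1], [[0, 0, 0], [0, 0.036, 0], 1]]'

```text
time_s: 25.5
eef_pos: [0.6427, 0.2513, 0.0782]
tool_rot: [-1.189, -1.24, 1.243]
contact_force: [0.3, 0.5, -0.5]
gripper_width: 0.276
```

>>> carry_out --series '[[[0, 0, 0], [0, 0.005, 0], 1], [[0, 0, 0], [0, 0.01, 0], 1], [[0, 0, 0], [0, 0.01, 0], 1], [[0, 0, 0], [0, 0.01, 0], 1]]'

```text
time_s: 25.9
eef_pos: [0.6429, 0.2513, 0.0763]
tool_rot: [-1.189, -1.241, 1.243]
contact_force: [-1.3, -1.0, 1.8]
gripper_width: 0.275
```

>>> carry_out --series '[[[0, 0, 0], [0, 0, 0], 0.2], [[0, 0, 0], [0, 0, 0], 0], [[0, 0, 0], [0, 0, 0], 0], [[0, 0, 0], [0, 0, 0], 0], [[0, 0, 0], [0, -0.05, 0], 0], [[0, 0, 0], [0, -0.15, 0], 0], [[0, 0, 0], [0, -0.3, 0], 0], [[0, 0, 0], [0, -0.45, 0], 0], [[0, 0, 0], [0, -0.5, 0.1], 0], [[0, 0, 0], [0, -0.5, 0.1], 0]]'

```text
time_s: 26.9
eef_pos: [0.6184, 0.2512, 0.2065]
tool_rot: [-1.192, -1.247, 1.239]
contact_force: [-0.8, 0.6, 0.7]
gripper_width: 0.498
```

```bash
python3 - <<'E'
from h import *
snap('wrist','w12'); snap('side','s12'); snap('top','t12')
s=ctrl.observe(); print(s['time_s'],s['eef_pos'],s['contact_force'],s['gripper_width'])
for n in ('w12','s12','t12'):
  print(n,red(n,mn=20)); print('  knob top exp',px(n,[.643,.2515,.125]),'flange',px(n,[.643,.2515,.099]))
print(red('s12',(5,150,90),(18,255,255),30),red('t12',(5,150,90),(18,255,255),30))
im=np.load('pics/w12.npy'); h=cv2.cvtColor(im,cv2.COLOR_RGB2HSV).astype(int)
u,v=px('w12',[.643,.2515,.099]).astype(int)
for y in range(v-36,v+50,4):
    s=''
    for x in range(u-50,u+50,2):
        H,S,V=h[min(y,383),x]
        s+= 'R' if S>140 and (H<6 or H>174) else 'Y' if S>140 and H<35 else '#' if V<50 else '+' if V<100 else '-' if V<165 else '.'
    print(y,s)
def d(n,a,b):  # spare area change vs start
    A=np.load(f'pics/{a}.npy').astype(int);B=np.load(f'pics/{b}.npy').astype(int);u,v=px(a,[.482,-.198,.09]).astype(int)
    print(n,abs(A-B)[v-8:v+8,u-8:u+8].mean())
d('spare top','top0','t12'); d('spare side','side0','s12')
E
```

```text
27.05 [0.61782722 0.25028581 0.20067842] [-0.36315312  0.43809543 -0.67070576] 0.5012196357816933
w12 [([256.3, 180.8], [254, 174, 5, 15, 57]), ([258.2, 212.7], [247, 198, 24, 36, 588]), ([283.0, 202.2], [276, 200, 15, 5, 57]), ([234.1, 206.0], [227, 204, 15, 5, 58])]
  knob top exp [259.08467885 214.72434405] flange [259.08682248 205.11451143]
s12 [([86.5, 49.4], [71, 39, 31, 22, 367]), ([146.4, 99.4], [139, 94, 17, 17, 141]), ([233.8, 134.8], [231, 131, 6, 9, 44])]
  knob top exp [233.61004467 131.00712387] flange [233.88844126 138.12511872]
t12 [([59.0, 230.5], [48, 222, 23, 17, 189])]
  knob top exp [171.65237003 170.42119545] flange [173.74966651 173.09170337]
[([352.6, 178.7], [348, 175, 10, 8, 49]), ([276.8, 227.8], [273, 219, 9, 19, 130])] [([294.0, 116.7], [290, 109, 10, 14, 89]), ([317.5, 217.2], [314, 213, 8, 9, 57])]
169 ..................................................
173 .......................R-.........................
177 .......................RR.........................
181 .......................RR-........................
185 .......................RR-.........
[... 302 characters left out ...]
..----------RRRRRRRRRRRR...................
213 .................--RRRRRRRRRRRR-..................
217 ...................RRRRRRRRRRRR...................
221 ....................RRRRRRRRRR....................
225 ......................RRRRRR......................
229 .........................RR-......................
233 .........................-R-......................
237 ++++##-.....................................-##+++
241 +++###-.....................................-###++
245 +++###-.....................................-###++
249 ++####+.....................................-####+
253 ++####+.....................................+#####
spare top 15.420572916666666
spare side 28.68359375
```

```bash
python3 - <<'E'
from h import *
for a in ('top0','t12','side0','s3','s9','s12'):
    u,v=px(a,[.482,-.198,.09]).astype(int); im=np.load(f'pics/{a}.npy')[v-16:v+16,u-13:u+13]
    m=(im.max(2)<60).astype(np.uint8); k,l,st,c=cv2.connectedComponentsWithStats(m)
    print(a,im.mean().round(1),[(c[i].round(1).tolist(),int(st[i,4])) for i in range(1,k) if st[i,4]>8])
E
```

```text
top0 95.7 [([13.5, 16.5], 51)]
t12 85.7 [([13.1, 16.4], 55)]
side0 91.8 [([13.3, 17.2], 104)]
s3 55.6 [([13.3, 16.8], 142)]
s9 112.2 [([13.6, 17.1], 94)]
s12 62.8 [([13.3, 16.8], 143)]
```

>>> carry_out --series '[[[0, 0, 0], [0, -0.1, 0], 0], [[0, 0, 0], [0, -0.1, 0], 0], [[0, 0, 0], [0, -0.1, 0], 0]]'

```text
time_s: 27.35
eef_pos: [0.6183, 0.2502, 0.2248]
tool_rot: [-1.189, -1.239, 1.243]
contact_force: [-1.0, -0.5, 0.9]
gripper_width: 0.495
```

```bash
python3 -c "
from h import *
s=ctrl.observe(); print(s['time_s'],s['eef_pos'],s['contact_force'],abs(s['joint_vel']).max())
print(workorder.job_done())"
```

```text
27.35 [0.6182524  0.2502143  0.22476138] [-0.95652638 -0.4912286   0.88497252] 0.026123940917039488
the job is handed in; nothing more can be done
None
```

The job is done and handed in at 27.4 s; no verdict was reported. I found the plate's hole with the drift and dragged the plate into line, at about 4–6 N sideways. I then pressed the collar down on the deck (about 10 N), put the drift back in its stand hole, and dropped the red lock bolt home.

**Last checks**
- **Lock bolt:** the red knob shows where a fully seated bolt should be, in the wrist and side pictures. The gripper's height at release also matched flange-on-deck to about 0.1 mm.
- **Drift and spare bolt:** their image positions match the start to within half a pixel.
- **Robot:** clear of everything with the gripper open.

**What went wrong or disagreed**
- The first try at the bolt closed just above its knob, because the fingertips sit about 28 mm behind the reported TCP. I went lower and gripped it cleanly; the bolt had not moved.
- For the same reason I had held the drift too high and it sat tilted by about 0.04 rad, so I tilted the tool to make up for it.
- After the 12th picture the viewer was closed, so the final checks used colour detection instead of looking.
- A plain brightness comparison around the spare flagged a change. That was lighting: the black knob's own position had not moved.

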